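# Load medium bottles and wind the screw lift level with the warming stage

### The arm

A 6-joint arm with a two-finger parallel gripper is mounted at the origin on the work surface. World frame = base frame: x ahead of the robot, y to its left, z up, the work surface at z = 0. Lengths are in mm, angles in rad, forces in N, time in s.
With the tool pointing down it reaches from about 350 to 775 mm from the base axis. Payload 7.3 kg.
Tool frame: the origin (TCP) lies on the centre line of the jaws, within the pads' length; the fingertips stand 22 mm ahead of it and the grasp point (between the pads) lies 3 mm ahead of it; z points along the fingers, y is the direction in which the jaws open and shut (so a half turn about z gives the same grasp; the last joint's range is limited). The gripper opens to 92 mm and grips with 3 to 60 N. Pads are 19 mm wide; open, the fingers measure 130 mm over their backs; the gripper's body (75 mm by 190 mm) begins 47 mm behind the grasp point.
Start: joints at [1.167, 0.342, 1.524, -0, 1.275, -0.146], TCP at [133.834, 507.672, 248.741] pointing down, gripper open.
Joint ranges: [-2.53, 2.53], [-0.77, 2.02], [0.04, 2.7], [-1, 4.14], [0.28, 2.66], [-3.11, 3.11]. Speed limits (rad/s): [2.57, 2.57, 3.14, 3.14, 3.14, 3.14].

### API

Orientations are given as [roll, pitch, yaw] about the fixed x, y, z axes, in that order (R = Rz(yaw) Ry(pitch) Rx(roll)).
In Python, from plant import get_obs, capture, bot, spot_in gives the robot as it stands.
- The arm moves only by the shell command python3 -m handwheel 'ROWS' [OPENING]. ROWS is JSON, a list of rows, each a list of 2 entries, a list of its own where there are three numbers: the shift along the world's x, y, z in mm, then the turn, a rotation vector about the world's x, y, z in rad. In form: [[[x, y, z], [wx, wy, wz]], ...]. A call has 1 to 12 rows; each row shifts and turns the commanded pose from where the row before left it; what a row does not reach is not made up. A row lasts 1/8 s, in which the tool goes at most 62.5 mm and 10.7 degrees, less where a joint would pass 70% of its speed; a pose out of reach is approached as far as the arm can. A call is refused whole if a number of a shift passes 62.5 or a number of a turn 0.188, either way. A call with a gripper value outside its range is refused whole. OPENING is the closure, from 0 (fully open) to 1 (shut), set as the call begins (- or left out, the last holds). The fingers move at their own pace and stop on an object; the grip force is fixed at half the most. Time passes only in rows, so rows that do not move let the fingers close. It gives the time, the measured TCP pose, the force and the opening at its end, in the units of the state.
- get_obs(): the state, without advancing time (a new reading comes with each control period).
- capture(name): name is "scene" or "top" or "wrist"; returns a dict with "img" (384x512x3 uint8, red, green, blue), "fx", "fy", "cx", "cy" (pixels), "cam_to_world" (4x4, takes a point from camera to world coordinates). Camera axes: x right, y up, looking along -z (the intrinsics and any distortion apply to the point x, -y, -z); pixel columns grow to the right and rows downward; lengths in mm; the calibration is good to about 2 mm. The wrist camera is an equidistant fisheye: a pixel r from the principal point sees the ray r / f radians off the axis. A picture is of the moment at which its call begins. There is no depth.
- bot.close_job(): hands the job in, once; it reports no verdict.
Trained networks look in the newest picture that a camera, given by its name, has taken for a name from the list of things; names that differ only in an ending like _2 or _b are one class to them, and where a whole thing is asked for, a point or a joint stands for the part that bears it (a point fixed in the world has none). Each returns a list of dicts, best first, with "score" (0 to 1); they miss things now and then, are a little off and sometimes report something else, mostly with a low value. They report only what shows in the picture. A call takes as long as a camera call.
- spot_in(thing, camera): "xyz" ([x, y, z] in mm, in the coordinates of the camera as it stood for that picture, good to about 4 mm: the middle of the surface that is visible of it).
The state is a dict: "time": time; "joint_positions": joint angles; "dq": joint speeds; "tau": joint torques, N m; "tool_pos": TCP position; "tcp_rot": TCP orientation; "contact_force": force on the tool from outside, world axes, zero at the start; "moment": the same for the moment, N m; "grip_width": finger opening in mm.
Only numpy, scipy, OpenCV 4.12 (cv2) and the standard library are available. Lean on these libraries where they do the work, as an engineer would, in place of code of your own. Each camera call takes 0.05 s, during which the arm holds its last target. There are 200 camera calls.

### The job

Stand all the small white-capped medium bottles in the divided crate on the screw lift, one per cell; then take the crank handle from the steel tray, fit it on the lift's spindle and wind the platform up until it is level with the top of the warming stage behind it. Then push the loaded crate across until it sits wholly on the warming stage, and lay the crank back in its tray, flat as it lay before; the lift stays up, and the other things on the bench stay where they are.

Things in the scene. Friction and masses are not known exactly. Their poses are not given: they have to be found in the camera images.
- bottle1_mid (a point): centre (half-way up) of a 100 ml glass medium bottle, all four alike: body 54 mm across and 60 mm high, sloping shoulder, white screw cap 38 mm across from 73 to 92 mm height; 92 mm high in all, about 0.13 kg; stands upright on the bench (point at 46 mm height); z up along the bottle. 2 to 4 of the four are there, the others are absent
- bottle2_mid (a point): centre (half-way up) of a 100 ml glass medium bottle, all four alike: body 54 mm across and 60 mm high, sloping shoulder, white screw cap 38 mm across from 73 to 92 mm height; 92 mm high in all, about 0.13 kg; stands upright on the bench (point at 46 mm height); z up along the bottle. 2 to 4 of the four are there, the others are absent
- bottle3_mid (a point): centre (half-way up) of a 100 ml glass medium bottle, all four alike: body 54 mm across and 60 mm high, sloping shoulder, white screw cap 38 mm across from 73 to 92 mm height; 92 mm high in all, about 0.13 kg; stands upright on the bench (point at 46 mm height); z up along the bottle. 2 to 4 of the four are there, the others are absent
- bottle4_mid (a point): centre (half-way up) of a 100 ml glass medium bottle, all four alike: body 54 mm across and 60 mm high, sloping shoulder, white screw cap 38 mm across from 73 to 92 mm height; 92 mm high in all, about 0.13 kg; stands upright on the bench (point at 46 mm height); z up along the bottle. 2 to 4 of the four are there, the others are absent
- crate_base (a point): underside centre of the grey divided crate, 150 x 150 mm, 58 mm high, walls and floor 4 mm, open on top, two crossing dividers 4 mm thick and as high as the walls make four cells 69 mm square; cell centres at x = +-36.5, y = +-36.5 mm in this frame, their floor at z = 4 mm. Loose, 0.35 kg empty, it starts on the lift's platform; x points about away from the robot, z up
- platform_top (a point): centre of the top face of the lift's square aluminium platform, 180 x 180 mm, at about 50 mm height at the start; x points across the 8 mm gap to the warming stage, z up. The platform is carried by a carriage on two guide rods at its -y side (column 104 mm in x, 60 mm in y, centred at y = -150 mm in this frame, its top at 225 mm above the bench); it cannot be pushed up or down, only wound
- spindle_seat (a point): point on the spindle's vertical axis on top of the column, at 235 mm height, on the round 40 mm shoulder where the crank's hub seats; the frame turns with the spindle. Above it stands a 16 mm square drive end, sides along x and y, 19 mm high, with a 10 mm square tip 6 mm higher as a lead-in
- spindle (a joint): turn of the spindle in rad; it grows when wound clockwise as seen from above, and every full turn raises the platform by 10 mm (0.0016 m per rad). It stays where it is left and needs about 0.15 N m (2.5 N at the crank's grip) to turn; it ends at about 85 mm of lift
- stage_top (a point): centre of the warming stage's aluminium top plate, 210 mm in x, 200 mm in y, at 95 to 123 mm height (varies); x points away from the lift, z up. Its front edge (x = -105 mm), bevelled, faces the platform over an 8 mm gap; a lip 10 mm high at the far edge begins at x = 105 mm. White housing 230 x 250 mm. Fixed
- crank_hub (a point): crank handle, 0.29 kg, most of it in the hub: centre of the underside of its steel hub, a 34 mm square block 34 mm high (sides along x and y) with a 20 mm square socket 26 mm deep that opens downwards here. A flat aluminium arm 20 mm wide and 12 mm thick runs from the hub along x, its underside level with the hub's, to 78 mm from the hub's axis. z up; it lies on arm and hub in the tray. It fits the spindle in any of four quarter turns, with play of 2 mm and about 15 degrees
- crank_grip (a point): centre, half-way up, of the crank's upright round black grip, 24 mm across and 64 mm high, which turns freely on its pin at the end of the arm: 65 mm along x from the hub's axis and 46 mm above the hub's underside (bottom end at 13.5 mm, top at 77.5 mm)
- tray_floor (a point): centre of the floor (3 mm above the bench) of the shallow steel tray, 150 mm in x, 200 mm in y, rim 14 mm high and 3 mm thick; fixed
- wash_bottle: a bystander to be left standing where it is; point on the underside at its centre: white wash bottle, 52 mm across, 121 mm high with a bent spout up to 150 mm
- dish_stack: a bystander to be left standing where it is; point on the underside at its centre: stack of three clear dishes, 63 mm across, 36 mm high
- tip_box: a bystander to be left standing where it is; point on the underside at its centre: grey box with a clear cover, 86 x 61 mm (x, y), 53 mm high
- mouse: a bystander to be left standing where it is; point on the underside at its centre: black mouse, 105 x 60 mm (x, y), 34 mm high
- slide_box: a bystander to be left standing where it is; point on the underside at its centre: flat white box, 101 x 81 mm (x, y), 34 mm high

How it is judged:
By the outcome, as a careful person would: the job done as asked, in the order asked, and still so for the second after the job is handed in, with the robot touching nothing.
Of bottle1, bottle2, bottle3, bottle4 only 2 to 4 are there at a start; the rules pass over those that are not, and their reading is None.
At some moment in a run one of bottle1, bottle2, bottle3, bottle4 may be knocked a few centimetres aside while the robot is not near it.
It also fails if it takes over 210 s, if anything falls off the work surface, if the arm or the gripper's body presses on something with over 40 N, if the wrist force passes 120 N, or if a joint passes its speed limit or range.

## Working session

There is one attempt and no reset: what is moved stays moved. The work goes in short steps, Python scripts to look and compute and a shell command to move; the robot and the scene stay as the last step left them, time stands still between calls to the robot, and variables do not carry over. Pictures are saved under pics/ and viewed, about 12 in all and at most 16, crops included, and the job is handed in when it is done.

```bash
ls; mkdir -p pics; cat > h.py <<'E'
import numpy as np, cv2
from plant import get_obs, capture, bot, spot_in
def snap(cam,name=None):
    c=capture(cam)
    if name: cv2.imwrite(f'pics/{name}.png',c['img'][:,:,::-1])
    return c
def w(c,xyz):
    return (np.array(c['cam_to_world'])@np.r_[xyz,1])[:3]
def ray(c,u,v):
    x=(u-c['cx'])/c['fx'];y=(v-c['cy'])/c['fy']
    T=np.array(c['cam_to_world']);return T[:3,3],T[:3,:3]@np.array([x,-y,-1])
def atz(c,u,v,z):
    o,d=ray(c,u,v);return o+d*(z-o[2])/d[2]
def proj(c,p):
    T=np.array(c['cam_to_world']);q=T[:3,:3].T@(np.array(p)-T[:3,3])
    return c['cx']+c['fx']*q[0]/-q[2], c['cy']-c['fy']*q[1]/-q[2]
E
python3 - <<'E'
from h import *
np.set_printoptions(precision=1,suppress=True)
o=get_obs();print(o)
for cam in('top','scene'):
    c=snap(cam,cam+'0');print(cam,c['fx'],c['fy'],c['cx'],c['cy'],c['cam_to_world'],[k for k in c])
    for t in ['bottle1_mid','crate_base','platform_top','spindle_seat','stage_top','crank_hub','crank_grip','tray_floor','wash_bottle','dish_stack','tip_box','mouse','slide_box']:
        print(t,[(round(d['score'],2),w(c,d['xyz'])) for d in spot_in(t,cam)][:5])
print(get_obs()['time'])
E
```

```text
pics
{'time': 0.0, 'joint_positions': array([ 1.2,  0.3,  1.5,  0. ,  1.3, -0.1]), 'dq': array([ 0.,  0.,  0.,  0., -0., -0.]), 'tau': array([ -0. , -43.1, -24.4,   0.1,   0.1,  -0. ]), 'tool_pos': array([133.7, 507.3, 248.1]), 'tcp_rot': array([-3.1, -0. ,  2.9]), 'contact_force': array([ 0.1,  0.8, -0. ]), 'moment': array([ 0., -0.,  0.]), 'grip_width': 92.01986116507453}
top 432.1257735380875 432.1257735380875 251.9284703230646 187.46610433079084 [[   0.1    1.    -0.2  279.7]
 [  -1.     0.1   -0.    -7. ]
 [  -0.     0.2    1.  1394.2]
 [   0.     0.     0.     1. ]] ['img', 'fx', 'fy', 'cx', 'cy', 'cam_to_world']
bottle1_mid [(0.83, array([382.5, 299.1,  65.8]))]
crate_base [(0.87, array([535.7,  -6.5,  50.7]))]
platform_top [(0.71, array([ 525.5, -100.4,   47.8]))]
spindle_seat [(0.74, array([ 522.6, -168.5,  237.2])), (0.16, array([603.1, 311.7,  53.1]))]
stage_top [(0.87, array([741.3, -22.4, 106.4])), (0.45, array([606.5, 310.3,  53. ]))]
crank_hub [(0.63, array([ 349.7, -374.8,   42.4]))]
crank_grip [(0.78, array([ 344.5, -381. ,   37.6])), (0.6, array([ 687.4, -365.8,   3
[... 1047 characters left out ...]

stage_top [(0.87, array([776.6, -62.1, 105.1])), (0.23, array([ 705. , -379.3,   34.1]))]
crank_hub [(0.74, array([ 359. , -360.4,   29.7]))]
crank_grip [(0.98, array([ 357.5, -362.4,   34.1])), (0.5, array([394.7, 292. ,  58.2]))]
tray_floor [(0.61, array([ 365.6, -346.4,   -0.6]))]
wash_bottle [(0.8, array([629.6, 186.6,  84.7])), (0.62, array([ 563.2, -129.1,   49.6]))]
dish_stack [(0.75, array([507.4, 412.6,  31.8])), (0.22, array([ 561.9, -129.4,   45.6]))]
tip_box [(0.88, array([623.1, 302.2,  50.6])), (0.23, array([ 367.3, -345.3,   -2. ]))]
mouse [(0.56, array([ 580.7, -420.6,   25.8]))]
slide_box [(0.72, array([ 706.7, -379.6,   34.1])), (0.37, array([ 533.9, -172.2,  237.1]))]
1.4
```

```bash
python3 - <<'E'
import cv2
a=cv2.imread('pics/top0.png');cv2.imwrite('pics/top0b.png',cv2.resize(a,(800,600),interpolation=cv2.INTER_CUBIC))
E
```

```text
(no output)
```

View pics/top0b.png

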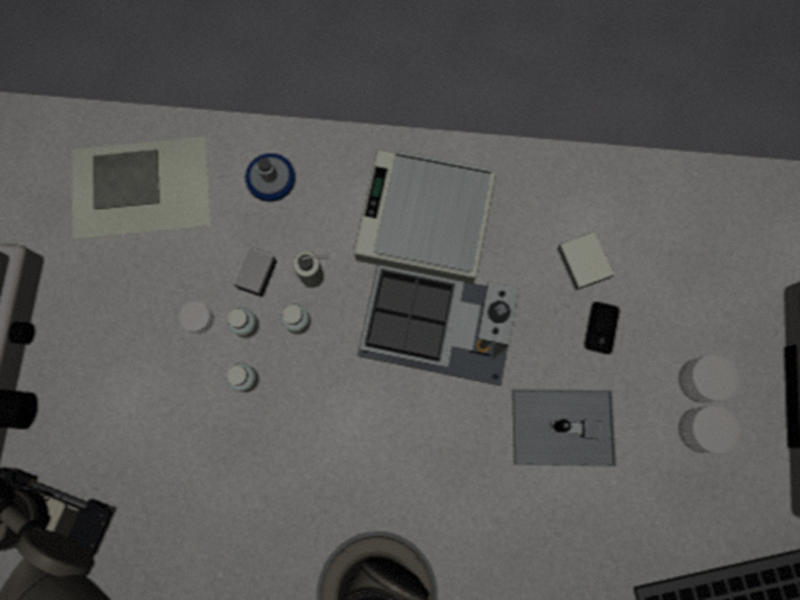

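View pics/scene0.png

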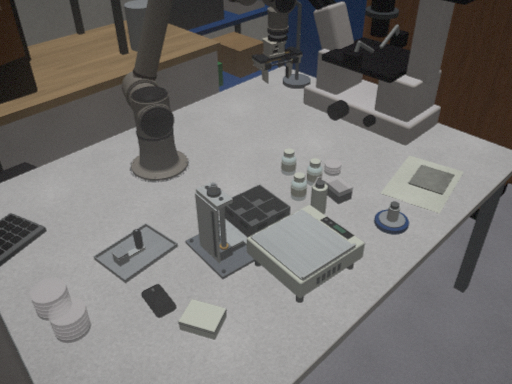

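The top view shows three bottles (enlarged-picture pixels (240,320), (295,317), (240,377)), the crate at (410,317), the spindle at (498,310) and the tray at (563,427) with the crank hub to the right of its grip. Next I'll take sharper crops to measure from.

```bash
python3 - <<'E'
import cv2,numpy as np
a=cv2.imread('pics/top0.png')
def crop(x0,y0,x1,y1,s):
    b=a[y0:y1,x0:x1].astype(float);b=np.clip(b*1.8,0,255).astype(np.uint8)
    b=cv2.resize(b,None,fx=s,fy=s,interpolation=cv2.INTER_CUBIC)
    for x in range(x0-x0%10+10,x1,10):cv2.line(b,((x-x0)*s,0),((x-x0)*s,6 if x%50 else 18),(0,255,255),1)
    for y in range(y0-y0%10+10,y1,10):cv2.line(b,(0,(y-y0)*s),(6 if y%50 else 18,(y-y0)*s),(0,255,255),1)
    return b
cv2.imwrite('pics/c1.png',crop(220,90,340,250,5)[:,:600][:800]) 
A=crop(225,160,345,250,6)
cv2.imwrite('pics/c1.png',A)
B=crop(315,240,405,305,8);cv2.imwrite('pics/c2.png',B)
g=a.astype(int).min(2);m=(g>150).astype(np.uint8)
n,l,s,c=cv2.connectedComponentsWithStats(m)
for i in range(1,n):
    if s[i,4]>15:print(s[i],c[i])
E
```

```text
(no output)
```

View pics/c1.png

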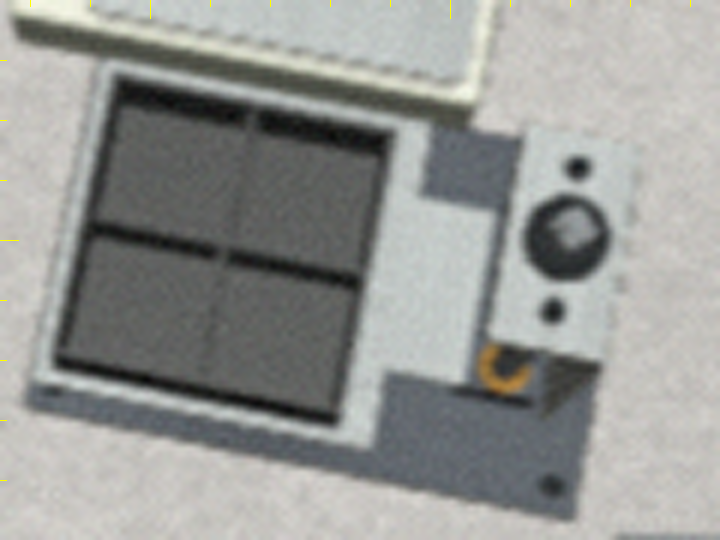

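View pics/c2.png

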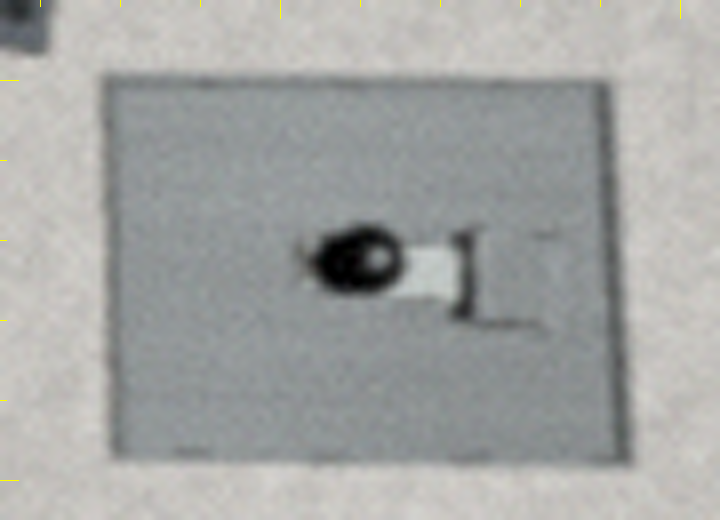

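Crate interior corners are at about px (244,172), (291,182), (281,231) and (234,221). The spindle shoulder is at (319.5,199.7), and the crank hub is at about (378.7,274.8) with the arm and grip toward +y.

```bash
python3 - <<'E'
from h import *
np.set_printoptions(precision=1,suppress=True)
c=snap('top')
P=np.array([atz(c,*p,108) for p in [(244.2,172.5),(290.8,181.7),(281.3,230.8),(234.2,220.8)]])
print('crate',P,P.mean(0));d=P[0]+P[1]-P[2]-P[3];print('yaw',np.degrees(np.arctan2(d[1],d[0])));d=P[1]-P[0];print(np.degrees(np.arctan2(d[1],d[0]))+90)
print('spindle',atz(c,319.5,199.7,235),atz(c,321.2,198.3,260))
print('hub',atz(c,378.7,274.75,37),'grip',atz(c,359.4,272.5,80))
T=np.array([(315+x/8,240+y/8) for x,y in [(107,80),(603,82),(622,460),(117,456)]])
Q=np.array([atz(c,*p,14) for p in T]);print('tray',Q,Q.mean(0))
# platform arm side: corners near column
for x,y in [(100,65),(430,122),(375,445),(38,385)]:print('plat',atz(c,225+x/6,160+y/6,50))
print('stage front top edge R', atz(c,225+475/6,160+90/6,106))
for b in [(154,205),(189,203),(154,241)]:
    g=c['img'].min(2).astype(int);u,v=b;s=g[v-10:v+11,u-10:u+11];m=s>s.max()*0.85
    yy,xx=np.nonzero(m);U,V=u-10+xx.mean(),v-10+yy.mean();print('bottle',s.max(),m.sum(),U,V,atz(c,U,V,92))
import cv2
g=np.clip(c['img'][185:260,130:210,::-1].astype(float)*1.6,0,255).astype(np.uint8);cv2.imwrite('pics/c3.png',cv2.resize(g,None,fx=7,fy=7,interpolation=cv2.INTER_CUBIC))
print(get_obs()['time'],np.degrees(get_obs()['tcp_rot']))
E
```

```text
crate [[615.5  50.2 108. ]
 [599.9 -94.7 108. ]
 [446.9 -77.7 108. ]
 [463.6  65.4 108. ]] [531.5 -14.2 108. ]
yaw -6.021768209496265
-6.131927939843962
spindle [ 525.2 -167.9  235. ] [ 524.1 -168.7  260. ]
hub [ 349.1 -390.8   37. ] grip [ 348.1 -321.1   80. ]
tray [[ 412.3 -236.2   14. ]
 [ 430.  -431.9   14. ]
 [ 285.2 -442.6   14. ]
 [ 268.3 -248.1   14. ]] [ 349.  -339.7   14. ]
plat [635.4  61.5  50. ]
plat [ 620.6 -117.    50. ]
plat [ 445.8 -100.9   50. ]
plat [460.5  76.5  50. ]
stage front top edge R [ 625.4 -134.2  106. ]
bottle 128 143 151.06993006993008 203.74825174825176 [494.3 325.4  92. ]
bottle 130 118 186.1949152542373 201.08474576271186 [512.7 219.3  92. ]
bottle 129 138 150.68115942028984 240.09420289855072 [384.1 310.4  92. ]
1.45 [180.    0.  165.2]
```

View pics/c3.png

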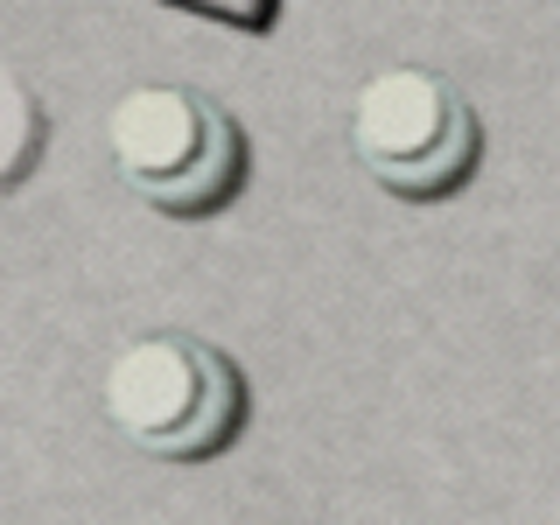

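```bash
python3 -m handwheel '[[[41.8,-33.4,0],[0,0,0]],[[41.8,-33.4,0],[0,0,0]],[[41.8,-33.4,0],[0,0,0]],[[41.8,-33.4,0],[0,0,0]],[[41.8,-33.4,0],[0,0,0]],[[41.8,-33.4,0],[0,0,0]],[[0,0,0],[0,0,0]],[[0,0,0],[0,0,0]]]' 0
cat >> h.py <<'E'
def fray(c,u,v):
    a=np.array([(u-c['cx'])/c['fx'],(v-c['cy'])/c['fy']]);r=np.hypot(*a);s=np.sinc(r/np.pi)
    T=np.array(c['cam_to_world']);return T[:3,3],T[:3,:3]@np.array([a[0]*s,-a[1]*s,-np.cos(r)])
def fatz(c,u,v,z):
    o,d=fray(c,u,v);return o+d*(z-o[2])/d[2]
def fproj(c,p):
    T=np.array(c['cam_to_world']);q=T[:3,:3].T@(np.array(p,float)-T[:3,3])
    x,y,z=q[0],-q[1],-q[2];n=np.hypot(x,y);t=np.arctan2(n,z)/n
    return np.array([c['cx']+c['fx']*x*t,c['cy']+c['fy']*y*t])
def rect(c,x0,y0,x1,y1,z,s=0.4):
    """metric top view (world plane z): column = -y, row = -x ; s mm per px"""
    import cv2
    W=int((y1-y0)/s);H=int((x1-x0)/s)
    Y,X=np.meshgrid(y1-np.arange(W)*s,x1-np.arange(H)*s)
    T=np.array(c['cam_to_world']);q=(np.stack([X,Y,np.full_like(X,z)],-1)-T[:3,3])@T[:3,:3]
    x,y,zz=q[...,0],-q[...,1],-q[...,2];n=np.hypot(x,y)+1e-9;t=np.arctan2(n,zz)/n
    im=cv2.remap(c['img'],(c['cx']+c['fx']*x*t).astype(np.float32),(c['cy']+c['fy']*y*t).astype(np.float32),cv2.INTER_LINEAR)
    return im[:,:,::-1].copy()
E
python3 - <<'E'
from h import *
np.set_printoptions(precision=1,suppress=True)
c=snap('wrist','w1');print(c['fx'],c['cx'],c['cy'],c['cam_to_world'])
o=get_obs();print(o['tool_pos'],o['joint_positions'],o['contact_force'],o['time'])
print([(round(d['score'],2),w(c,d['xyz'])) for d in spot_in('bottle1_mid','wrist')])
for b in [(495,323,92),(513,216.5,92),(384.5,307.5,92)]: print(fproj(c,b))
E
```

```text
time: 2.45
tool_pos: [384.3, 307.3, 248.6]
tcp_rot: [3.142, -0.001, 2.883]
contact_force: [-0.6, 1.0, -0.1]
grip_width: 91.8
297.3186396354542 253.25858227692004 187.27774520115454 [[  0.3  -0.9  -0.3 315.7]
 [  1.    0.2   0.1 326.5]
 [ -0.   -0.3   1.  384.9]
 [  0.    0.    0.    1. ]]
[383.9 307.7 248.7] [ 0.5  0.3  1.6  0.   1.2 -0.8] [ 0.2 -0.   0.7] 2.5
[(0.64, array([376.1, 312.6,  93.8]))]
[290.7 268.3]
[207.2 299. ]
[252.7 180.2]
```

View pics/w1.png

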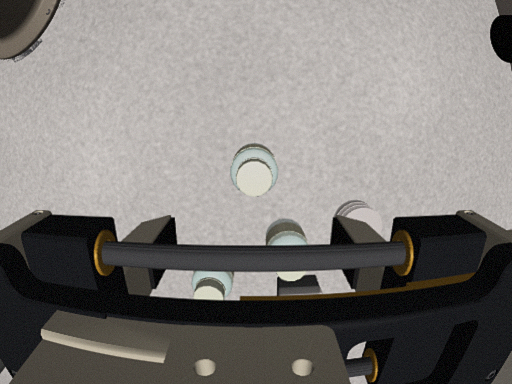

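The wrist view shows bottle C's cap top at (254,178), against a predicted (253,180), so the estimates agree to about 2 mm. I'll descend and grip the cap.

```bash
python3 -m handwheel '[[[0,0,-54],[0,0,0]],[[0,0,-54],[0,0,0]],[[0,0,-54],[0,0,0]],[[0,0,0],[0,0,0]],[[0,0,0],[0,0,0]]]' 0; python3 -m handwheel '[[[0,0,0],[0,0,0]],[[0,0,0],[0,0,0]],[[0,0,0],[0,0,0]],[[0,0,0],[0,0,0]]]' 1; python3 -m handwheel '[[[0,0,30],[0,0,0]],[[0,0,50],[0,0,0]],[[0,0,50],[0,0,0]],[[0,0,0],[0,0,0]]]' 1
```

```text
time: 3.18
tool_pos: [385.2, 308.4, 88.5]
tcp_rot: [3.14, 0.002, 2.885]
contact_force: [1.1, -0.0, -0.0]
grip_width: 91.6
time: 3.68
tool_pos: [384.8, 307.3, 87.1]
tcp_rot: [3.141, 0.0, 2.884]
contact_force: [-0.6, -0.4, 0.3]
grip_width: 56.5
time: 4.18
tool_pos: [386.4, 308.2, 220.5]
tcp_rot: [3.136, 0.006, 2.884]
contact_force: [-0.7, 0.5, -0.6]
grip_width: 16.4
```

The fingers close at only about 75 mm/s, so I lifted before they had gripped. I'll re-open, check the bottle and retry.

```bash
python3 -m handwheel '[[[0,0,28],[0,0,0]],[[0,0,0],[0,0,0]],[[0,0,0],[0,0,0]],[[0,0,0],[0,0,0]],[[0,0,0],[0,0,0]],[[0,0,0],[0,0,0]],[[0,0,0],[0,0,0]]]' 0.3
cat >> h.py <<'E'
def caps(c,fish=True,zt=92):
    import cv2
    g=c['img'].astype(int);br=g.min(2)
    m=((br>195)).astype(np.uint8) if fish else None
    n,l,s,ce=cv2.connectedComponentsWithStats(m)
    return [(s[i,4],ce[i].round(1),fatz(c,*ce[i],zt).round(1)) for i in range(1,n) if s[i,4]>150]
E
python3 - <<'E'
from h import *
c=snap('wrist','w2');print(caps(c));i=c['img'];print(i[178,254],i[100,300],get_obs()['tool_pos'],get_obs()['grip_width'])
E
```

```text
time: 5.05
tool_pos: [384.6, 307.3, 244.6]
tcp_rot: [-3.142, -0.0, 2.884]
contact_force: [-0.3, -0.1, 0.6]
grip_width: 64.0
[(np.int32(3255), array([397.7,  93.8]), array([332.2, 476.6,  92. ])), (np.int32(183), array([333.2,  78.8]), array([304.8, 409.8,  92. ])), (np.int32(276), array([357. ,  80.5]), array([311.1, 434.1,  92. ])), (np.int32(1947), array([301.4, 110.6]), array([328.6, 371. ,  92. ])), (np.int32(5756), array([104.6, 153. ]), array([314.1, 162.3,  92. ])), (np.int32(152), array([433.8, 101. ]), array([347.1, 521.4,  92. ])), (np.int32(181), array([179.7, 147.1]), array([332.4, 246. ,  92. ])), (np.int32(974), array([312. , 162.8]), array([381.6, 369.6,  92. ])), (np.int32(302), array([254.1, 159.1]), array([363.6, 314.4,  92. ])), (np.int32(1943), array([275. , 191.4]), array([400.9, 326.5,  92. ])), (np.int32(349), array([358.5, 217.8]), array([453.3, 408. ,  92. ])), (np.int32(164), array([212.6, 277.5]), array([482.6, 234.3,  92. ])), (np.int32(260), array([292.9, 275.5]), array([503.2, 323.5,  92. ]))]
[227 227 214] [203 201 196] [384.62725318 307.27535065 244.69383406] 64.49002596420328
```

View pics/w2.png

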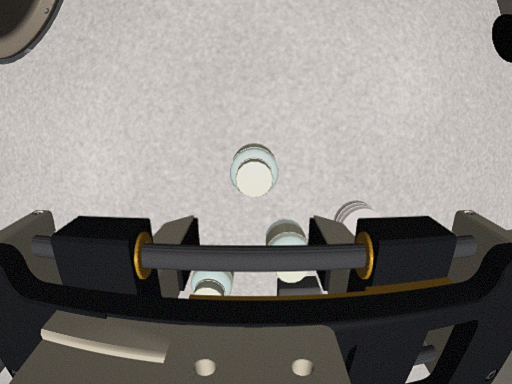

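Bottle C is unmoved, with its cap at (254,178). I'll retry with the fingers pre-opened to 64 mm.

```bash
python3 -m handwheel '[[[0,0,-54],[0,0,0]],[[0,0,-54],[0,0,0]],[[0,0,-50],[0,0,0]],[[0,0,0],[0,0,0]],[[0,0,0],[0,0,0]]]' 0.3; python3 -m handwheel '[[[0,0,0],[0,0,0]],[[0,0,0],[0,0,0]],[[0,0,0],[0,0,0]],[[0,0,0],[0,0,0]],[[0,0,0],[0,0,0]],[[0,0,0],[0,0,0]]]' 1
```

```text
time: 5.72
tool_pos: [385.6, 307.9, 88.3]
tcp_rot: [3.14, 0.002, 2.884]
contact_force: [0.9, 0.2, 0.8]
grip_width: 64.5
time: 6.48
tool_pos: [385.0, 307.6, 87.4]
tcp_rot: [3.141, 0.001, 2.884]
contact_force: [-1.2, -0.3, 7.1]
grip_width: 37.3
```

```bash
python3 -m handwheel '[[[0,0,40],[0,0,0]],[[0,0,50],[0,0,0]],[[0,0,50],[0,0,0]],[[23.3,-36.2,0],[0,0,-0.176]],[[23.3,-36.2,0],[0,0,-0.176]],[[23.3,-36.2,0],[0,0,-0.176]],[[23.3,-36.2,0],[0,0,-0.176]],[[23.3,-36.2,0],[0,0,-0.176]],[[23.3,-36.2,0],[0,0,-0.176]],[[23.3,-36.2,0],[0,0,-0.176]],[[23.3,-36.2,0],[0,0,-0.176]]]' 1;  python3 -m handwheel '[[[0,0,0],[0,0,0]],[[0,0,0],[0,0,0]]]' 1
python3 - <<'E'
from h import *
import cv2
c=snap('wrist','w3');o=get_obs();print(o['tool_pos'],np.degrees(o['tcp_rot']),o['grip_width'])
r=rect(c,420,-120,640,90,108,0.4);
for k in range(0,210,10):cv2.line(r,(int(k/.4),0),(int(k/.4),8),(0,255,255),1)
for k in range(0,220,10):cv2.line(r,(0,int(k/.4)),(8,int(k/.4)),(0,255,255),1)
a=cv2.resize(c['img'][:,:,::-1],(400,300));r2=np.zeros((550,400,3),np.uint8);r2[:300]=a
cv2.imwrite('pics/w3r.png',np.hstack([r2,r]))
E
```

```text
time: 7.85
tool_pos: [571.3, 16.4, 226.2]
tcp_rot: [-3.14, -0.0, 1.47]
contact_force: [0.5, 0.5, -2.1]
grip_width: 36.9
time: 8.1
tool_pos: [570.4, 17.9, 226.1]
tcp_rot: [-3.14, -0.0, 1.477]
contact_force: [-0.5, 1.1, -1.3]
grip_width: 37.0
[570.35144986  18.39716204 226.33663785] [-1.79926286e+02 -1.83549702e-02  8.46495937e+01] 37.02026591097396
```

View pics/w3r.png

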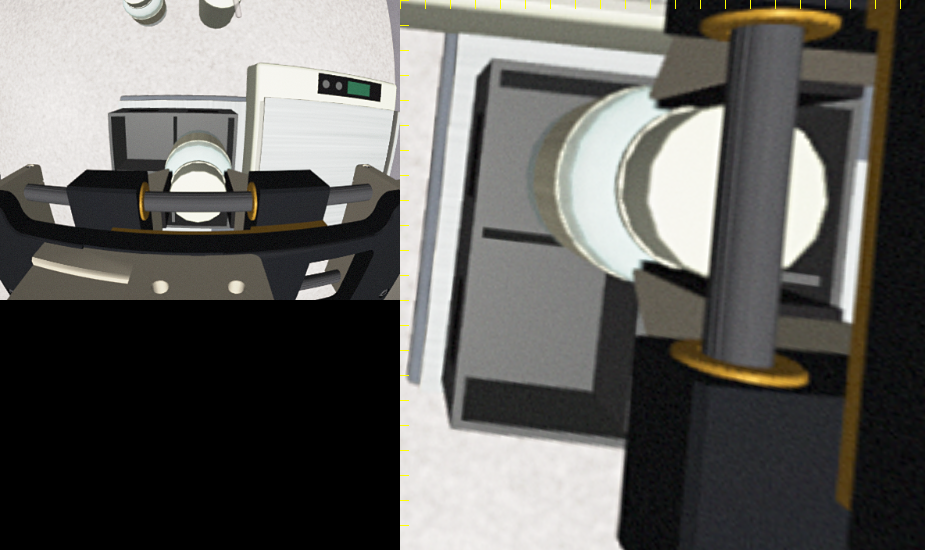

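Rectified at rim height, the crate's left edge runs from (469,70) to (616,54). That gives a yaw of -6.2° and a centre of about (533.5,-13). I'll shift by (+3,+1) and lower the bottle.

```bash
python3 -m handwheel '[[[3,1,-30],[0,0,0]],[[0,0,-30],[0,0,0]],[[0,0,-15],[0,0,0]],[[0,0,-6],[0,0,0]],[[0,0,0],[0,0,0]],[[0,0,0],[0,0,0]]]' 1; python3 -m handwheel '[[[0,0,-2],[0,0,0]],[[0,0,-2],[0,0,0]],[[0,0,0],[0,0,0]]]' 1
```

```text
time: 8.9
tool_pos: [574.6, 18.7, 146.8]
tcp_rot: [3.14, -0.0, 1.476]
contact_force: [-0.2, -0.6, -0.8]
grip_width: 37.3
time: 9.28
tool_pos: [573.9, 18.6, 141.6]
tcp_rot: [-3.141, 0.0, 1.476]
contact_force: [0.7, 0.3, -2.0]
grip_width: 37.4
```

```bash
python3 -m handwheel '[[[0,0,0],[0,0,0]],[[0,0,0],[0,0,0]],[[0,0,0],[0,0,0]],[[0,0,40],[0,0,0]],[[0,0,45],[0,0,0]],[[0,0,0],[0,0,0]]]' 0.45
cat >> h.py <<'E'
def tcaps():
    import cv2
    c=snap('top');g=c['img'].astype(int);m=(g.min(2)>108).astype(np.uint8)
    n,l,s,ce=cv2.connectedComponentsWithStats(m)
    for i in range(1,n):
        if 40<s[i,4]<220 and 60<ce[i][0]<310 and 100<ce[i][1]<260: print('cap',s[i],atz(c,*ce[i],92).round(1))
    return c
E
python3 - <<'E'
from h import *
tcaps(); print(get_obs()['tool_pos'])
E
```

```text
time: 10.02
tool_pos: [575.9, 18.5, 230.7]
tcp_rot: [3.134, 0.0, 1.476]
contact_force: [0.6, 0.4, -0.4]
grip_width: 50.6
[574.71705381  18.62177489 228.32098818]
```

```bash
sed -i 's/min(2)>108/min(2)>TH/; s/def tcaps():/def tcaps(TH=118):/' h.py
python3 - <<'E'
from h import *
for t in (112,116,120): print(t);c=tcaps(t)
cv2.imwrite('pics/t2.png',c['img'][:,:,::-1])
for p in [(195,323,92)]: pass
i=c['img'];print(i[203,152],i[201,187],i[225,170])
E
```

```text
112
cap [153 167  19  19  81] [579.5 298.   92. ]
116
120
cap [240  96  16  25 183] [842.5  60.9  92. ]
cap [299 111  17  66 198] [ 727.  -141.3   92. ]
cap [280 156  13  15  91] [661.3 -78.7  92. ]
cap [117 168  15   8  43] [586.3 421.9  92. ]
cap [243 175  22   8  62] [601.8  13.2  92. ]
[148 149 139] [150 149 141] [121 120 117]
```

```bash
sed -i "s/(g.min(2)>TH)/(g.max(2)>TH*np.median(g.max(2)[195:235,160:180]))/; s/TH=118/TH=1.14/" h.py
python3 - <<'E'
from h import *
for t in (1.1,1.15,1.2): print(t);c=tcaps(t)
E
```

```text
1.1
cap [240  97  13  14 105] [855.   67.8  92. ]
cap [188 166  15  10  50] [609.3 204.7  92. ]
cap [236 170  28  13 109] [604.5  33.2  92. ]
cap [181 195  11  11 101] [514.7 219.5  92. ]
cap [146 198  11  11  99] [496.9 325.9  92. ]
1.15
cap [241  97  11  14  87] [855.3  67.4  92. ]
cap [182 196  10  10  86] [514.5 218.9  92. ]
cap [146 198  11  10  79] [497.1 325.1  92. ]
1.2
cap [182 196   9  10  48] [513.9 218.2  92. ]
```

```bash
python3 -m handwheel '[[[-9.8,38.2,0],[0,0,0.176]],[[-9.8,38.2,0],[0,0,0.176]],[[-9.8,38.2,0],[0,0,0.176]],[[-9.8,38.2,0],[0,0,0.176]],[[-9.8,38.2,0],[0,0,0.176]],[[-9.8,38.2,0],[0,0,0.176]],[[-9.8,38.2,0],[0,0,0.176]],[[-9.8,38.2,0],[0,0,0.176]],[[0,0,0],[0,0,0]],[[0,0,0],[0,0,0]]]' 0.3
python3 - <<'E'
from h import *
import cv2
c=snap('wrist');o=get_obs();print(o['tool_pos'],np.degrees(o['tcp_rot']),o['grip_width'])
r=rect(c,420,170,560,380,92,0.4);cv2.imwrite('pics/w4.png',r)
E
```

```text
time: 11.62
tool_pos: [495.6, 323.8, 226.1]
tcp_rot: [-3.141, -0.001, 2.882]
contact_force: [0.5, 0.2, -0.2]
grip_width: 64.5
[495.84831308 323.35280894 226.33868522] [-1.79954573e+02 -2.25115419e-02  1.65104965e+02] 64.2933320715813
```

View pics/w4.png

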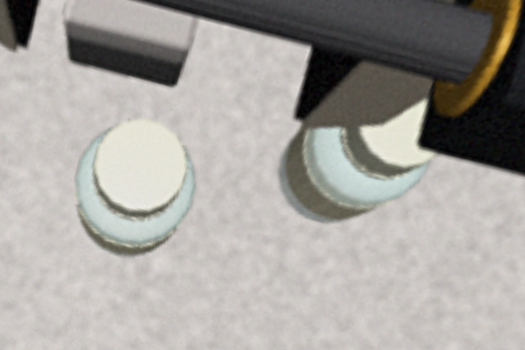

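Bottle A's cap is at (494,323.6), directly under the tool, so I'll descend and grip.

```bash
python3 -m handwheel '[[[-1,0,-54],[0,0,0]],[[0,0,-54],[0,0,0]],[[0,0,-31],[0,0,0]],[[0,0,0],[0,0,0]],[[0,0,0],[0,0,0]]]' 0.3; python3 -m handwheel '[[[0,0,0],[0,0,0]],[[0,0,0],[0,0,0]],[[0,0,0],[0,0,0]],[[0,0,0],[0,0,0]],[[0,0,0],[0,0,0]],[[0,0,0],[0,0,0]]]' 1;python3 -m handwheel '[[[0,0,40],[0,0,0]],[[0,0,50],[0,0,0]],[[0,0,50],[0,0,0]]]' 1
```

```text
time: 12.3
tool_pos: [495.8, 324.0, 89.3]
tcp_rot: [3.14, 0.002, 2.882]
contact_force: [-0.1, -0.1, 1.0]
grip_width: 64.1
time: 13.05
tool_pos: [494.9, 324.4, 88.2]
tcp_rot: [3.141, 0.001, 2.884]
contact_force: [-0.7, -0.2, 5.5]
grip_width: 37.2
time: 13.42
tool_pos: [494.2, 324.2, 228.4]
tcp_rot: [-3.141, -0.001, 2.884]
contact_force: [0.6, 0.7, -1.2]
grip_width: 37.3
```

```bash
python3 -m handwheel '[[[0,0,25],[0,0,0]],[[8.9,-47.2,0],[0,0,-0.176]],[[8.9,-47.2,0],[0,0,-0.176]],[[8.9,-47.2,0],[0,0,-0.176]],[[8.9,-47.2,0],[0,0,-0.176]],[[8.9,-47.2,0],[0,0,-0.176]],[[8.9,-47.2,0],[0,0,-0.176]],[[8.9,-47.2,0],[0,0,-0.176]],[[8.9,-47.2,0],[0,0,-0.176]],[[0,0,0],[0,0,0]],[[0,0,0],[0,0,0]],[[0,0,0],[0,0,0]]]' 1
```

```text
time: 14.92
tool_pos: [565.6, -52.1, 252.6]
tcp_rot: [-3.141, -0.0, 1.478]
contact_force: [0.5, -0.6, -1.2]
grip_width: 37.0
```

```bash
python3 -m handwheel '[[[0,-1,-40],[0,0,0]],[[0,0,-40],[0,0,0]],[[0,0,-20],[0,0,0]],[[0,0,-5],[0,0,0]],[[0,0,0],[0,0,0]],[[0,0,-3],[0,0,0]],[[0,0,-2],[0,0,0]],[[0,0,0],[0,0,0]],[[0,0,0],[0,0,0]]]' 1;  python3 -m handwheel '[[[0,0,0],[0,0,0]],[[0,0,0],[0,0,0]],[[0,0,0],[0,0,0]],[[0,0,40],[0,0,0]],[[0,0,45],[0,0,0]],[[0,0,0],[0,0,0]]]' 0.45
python3 - <<'E'
from h import *
tcaps(1.1); print(get_obs()['tool_pos'])
E
```

```text
time: 16.05
tool_pos: [565.9, -54.4, 142.9]
tcp_rot: [3.141, 0.0, 1.476]
contact_force: [-0.0, 0.7, -1.1]
grip_width: 37.0
time: 16.8
tool_pos: [567.6, -54.7, 231.6]
tcp_rot: [3.134, 0.001, 1.476]
contact_force: [0.2, 0.1, -0.4]
grip_width: 50.5
cap [240  97  12  14 103] [855.   67.7  92. ]
cap [188 166  15  10  49] [609.2 204.2  92. ]
cap [266 173  29  15 128] [597.9 -61.6  92. ]
cap [181 195  11  12  99] [514.5 219.9  92. ]
[566.48610304 -54.4679886  229.27024214]
```

```bash
python3 -m handwheel '[[[-6.7,34,0],[0,0,0.176]],[[-6.7,34,0],[0,0,0.176]],[[-6.7,34,0],[0,0,0.176]],[[-6.7,34,0],[0,0,0.176]],[[-6.7,34,0],[0,0,0.176]],[[-6.7,34,0],[0,0,0.176]],[[-6.7,34,0],[0,0,0.176]],[[-6.7,34,0],[0,0,0.176]],[[0,0,0],[0,0,0]],[[0,0,0],[0,0,0]]]' 0.3
python3 - <<'E'
from h import *
import cv2
c=snap('wrist');o=get_obs();print(o['tool_pos'],np.degrees(o['tcp_rot']),o['grip_width'])
r=rect(c,440,140,580,280,92,0.4)
g=r.astype(int).max(2);m=(g>np.median(g[:,:]))
h=cv2.HoughCircles(cv2.medianBlur(cv2.cvtColor(r,cv2.COLOR_BGR2GRAY),5),cv2.HOUGH_GRADIENT,1,30,param1=80,param2=14,minRadius=42,maxRadius=53)
if h is not None:
  for x,y,q in h[0][:5]:print(580-y*.4,280-x*.4,q)
cv2.imwrite('pics/w5.png',r)
E
```

```text
time: 18.1
tool_pos: [511.9, 217.2, 226.7]
tcp_rot: [-3.14, -0.001, 2.882]
contact_force: [-0.3, -0.7, 0.1]
grip_width: 64.6
[512.10218002 216.88030656 226.93261471] [-1.79944589e+02 -6.54399638e-02  1.65116665e+02] 64.60641332996718
511.8 217.8 45.8
496.2 222.2 52.4
571.0 209.79999 47.0
```

The cap circle is at (511.8,217.8), right under the tool. Gripping.

```bash
python3 -m handwheel '[[[0,1,-54],[0,0,0]],[[0,0,-54],[0,0,0]],[[0,0,-31],[0,0,0]],[[0,0,0],[0,0,0]],[[0,0,0],[0,0,0]]]' 0.3; python3 -m handwheel '[[[0,0,0],[0,0,0]],[[0,0,0],[0,0,0]],[[0,0,0],[0,0,0]],[[0,0,0],[0,0,0]],[[0,0,0],[0,0,0]],[[0,0,0],[0,0,0]]]' 1;python3 -m handwheel '[[[0,0,40],[0,0,0]],[[0,0,50],[0,0,0]],[[0,0,50],[0,0,0]],[[0,0,25],[0,0,0]]]' 1
```

```text
time: 18.77
tool_pos: [513.3, 218.3, 90.0]
tcp_rot: [3.141, 0.002, 2.883]
contact_force: [0.1, -0.5, 0.3]
grip_width: 64.1
time: 19.52
tool_pos: [512.6, 218.7, 89.2]
tcp_rot: [3.141, 0.001, 2.884]
contact_force: [0.4, -0.6, 5.8]
grip_width: 37.0
time: 20.02
tool_pos: [512.7, 219.0, 256.2]
tcp_rot: [3.14, 0.003, 2.884]
contact_force: [1.2, 0.2, -1.5]
grip_width: 37.2
```

```bash
python3 -m handwheel '[[[-1.4,-23.9,0],[0,0,-0.176]],[[-1.4,-23.9,0],[0,0,-0.176]],[[-1.4,-23.9,0],[0,0,-0.176]],[[-1.4,-23.9,0],[0,0,-0.176]],[[-1.4,-23.9,0],[0,0,-0.176]],[[-1.4,-23.9,0],[0,0,-0.176]],[[-1.4,-23.9,0],[0,0,-0.176]],[[-1.4,-23.9,0],[0,0,-0.176]],[[0,0,0],[0,0,0]],[[0,0,0],[0,0,0]]]' 1
```

```text
time: 21.28
tool_pos: [500.9, 28.0, 253.4]
tcp_rot: [-3.141, -0.001, 1.478]
contact_force: [-0.6, 0.0, -2.0]
grip_width: 37.7
```

```bash
python3 -m handwheel '[[[0,-1,-40],[0,0,0]],[[0,0,-40],[0,0,0]],[[0,0,-20],[0,0,0]],[[0,0,-5],[0,0,0]],[[0,0,0],[0,0,0]],[[0,0,-3],[0,0,0]],[[0,0,-2],[0,0,0]],[[0,0,0],[0,0,0]],[[0,0,0],[0,0,0]]]' 1;  python3 -m handwheel '[[[0,0,0],[0,0,0]],[[0,0,0],[0,0,0]],[[0,0,0],[0,0,0]],[[0,0,40],[0,0,0]],[[0,0,45],[0,0,0]],[[0,0,40],[0,0,0]],[[0,0,0],[0,0,0]],[[0,0,0],[0,0,0]]]' 0.45
```

```text
time: 22.4
tool_pos: [501.1, 26.4, 143.9]
tcp_rot: [3.141, 0.0, 1.476]
contact_force: [0.0, -0.2, -1.2]
grip_width: 37.2
time: 23.4
tool_pos: [500.6, 26.5, 268.0]
tcp_rot: [-3.141, 0.0, 1.476]
contact_force: [-0.2, -0.3, -0.0]
grip_width: 50.6
```

```bash
python3 -m handwheel '[[[47.3,-16.6,0],[0,0,0]],[[47.3,-16.6,0],[0,0,0]],[[47.3,-16.6,0],[0,0,0]],[[47.3,-16.6,0],[0,0,0]],[[0,0,-50],[0,0,0]],[[0,0,-50],[0,0,0]],[[0,0,-20],[0,0,0]],[[0,0,0],[0,0,0]],[[0,0,0],[0,0,0]]]' 1
python3 - <<'E'
from h import *
import cv2
c=snap('wrist');r=rect(c,420,-120,640,90,146,0.4)
a=cv2.resize(c['img'][:,:,::-1],(400,300));r2=np.zeros((550,400,3),np.uint8);r2[:300]=a
cv2.imwrite('pics/w6.png',np.hstack([r2,r])[:550,:800])
E
```

```text
time: 24.52
tool_pos: [690.6, -40.0, 149.2]
tcp_rot: [3.141, 0.0, 1.476]
contact_force: [0.5, -0.4, -0.0]
grip_width: 0.5
```

View pics/w6.png

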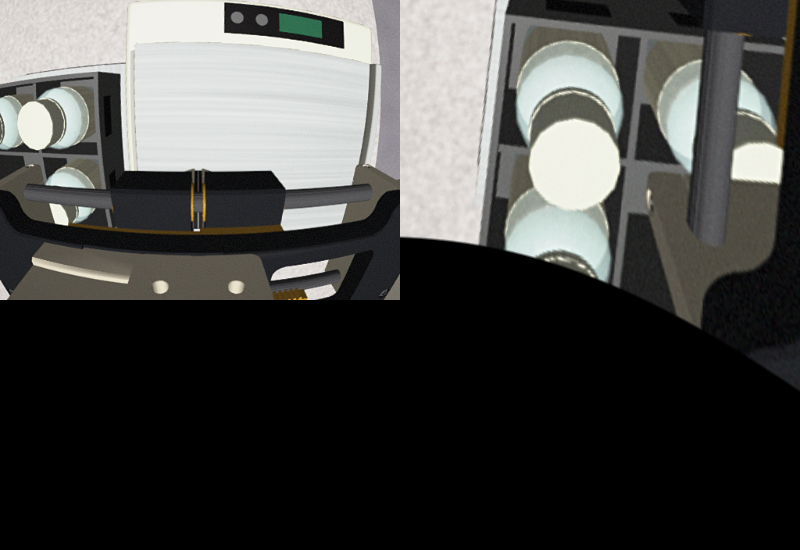

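All three bottles stand in separate cells. Next I'll probe the stage height with the closed fingertips.

```bash
python3 -m handwheel '[[[0,0,-8],[0,0,0]],[[0,0,-4],[0,0,0]],[[0,0,0],[0,0,0]],[[0,0,-2],[0,0,0]],[[0,0,0],[0,0,0]]]' 1; python3 -m handwheel '[[[0,0,-2],[0,0,0]],[[0,0,0],[0,0,0]]]'; python3 -m handwheel '[[[0,0,-2],[0,0,0]],[[0,0,0],[0,0,0]]]'; python3 -m handwheel '[[[0,0,-2],[0,0,0]],[[0,0,0],[0,0,0]]]'
```

```text
time: 25.2
tool_pos: [690.2, -39.9, 134.7]
tcp_rot: [-3.142, 0.0, 1.476]
contact_force: [-0.1, 0.2, 0.1]
grip_width: 0.6
time: 25.45
tool_pos: [690.1, -39.9, 132.5]
tcp_rot: [-3.141, -0.0, 1.476]
contact_force: [0.3, -0.4, -0.4]
grip_width: 0.6
time: 25.7
tool_pos: [690.1, -39.9, 130.5]
tcp_rot: [-3.141, -0.0, 1.476]
contact_force: [-0.1, 1.2, 0.4]
grip_width: 0.4
time: 25.95
tool_pos: [690.1, -39.9, 128.5]
tcp_rot: [-3.141, -0.0, 1.476]
contact_force: [-0.3, 0.7, 0.1]
grip_width: 0.4
```

```bash
for i in 1; do :; done; python3 -m handwheel '[[[0,0,-1],[0,0,0]],[[0,0,0],[0,0,0]]]'; python3 -m handwheel '[[[0,0,-1],[0,0,0]],[[0,0,0],[0,0,0]]]'; python3 -m handwheel '[[[0,0,-1],[0,0,0]],[[0,0,0],[0,0,0]]]'; python3 -m handwheel '[[[0,0,-1],[0,0,0]],[[0,0,0],[0,0,0]]]'
```

```text
time: 26.2
tool_pos: [690.2, -39.9, 127.7]
tcp_rot: [-3.142, 0.0, 1.476]
contact_force: [-0.6, 0.2, 0.3]
grip_width: 0.5
time: 26.45
tool_pos: [690.3, -39.9, 127.5]
tcp_rot: [3.141, 0.0, 1.476]
contact_force: [-1.8, -0.3, 4.7]
grip_width: 0.5
time: 26.7
tool_pos: [690.3, -39.9, 127.5]
tcp_rot: [3.14, 0.0, 1.476]
contact_force: [-4.8, 0.5, 10.4]
grip_width: 0.2
time: 26.95
tool_pos: [690.3, -39.9, 127.5]
tcp_rot: [3.14, 0.0, 1.476]
contact_force: [-6.4, 1.4, 14.7]
grip_width: 0.6
```

The stage top is at 105.5 (TCP 127.5 at contact). Now I'll probe the crate rim (platform + 58) over the empty cell's -x wall.

```bash
python3 -m handwheel '[[[0,0,45],[0,0,0]],[[0,0,50],[0,0,0]],[[-58.3,0,0],[0,0,0]],[[-58.3,0,0],[0,0,0]],[[-58.3,0,0],[0,0,0]],[[-58.3,0,0],[0,0,0]],[[0,0,0],[0,0,0]],[[0,0,-50],[0,0,0]],[[0,0,-30],[0,0,0]],[[0,0,0],[0,0,0]],[[0,0,0],[0,0,0]]]'; python3 -m handwheel '[[[0,0,-4],[0,0,0]],[[0,0,0],[0,0,0]]]' ; python3 -m handwheel '[[[0,0,-2],[0,0,0]],[[0,0,0],[0,0,0]]]';python3 -m handwheel '[[[0,0,-1],[0,0,0]],[[0,0,0],[0,0,0]]]'
```

```text
time: 28.32
tool_pos: [458.4, -40.2, 140.7]
tcp_rot: [3.139, 0.0, 1.476]
contact_force: [1.1, -0.0, -0.6]
grip_width: 0.6
time: 28.58
tool_pos: [457.4, -40.0, 136.3]
tcp_rot: [3.14, 0.0, 1.476]
contact_force: [-0.2, 0.2, 0.1]
grip_width: 0.2
time: 28.82
tool_pos: [457.0, -39.9, 133.8]
tcp_rot: [3.141, 0.0, 1.476]
contact_force: [0.1, 0.5, -1.0]
grip_width: 0.2
time: 29.08
tool_pos: [457.0, -39.9, 132.7]
tcp_rot: [-3.142, 0.0, 1.476]
contact_force: [-0.1, -1.2, 0.4]
grip_width: 0.2
```

```bash
python3 -m handwheel '[[[0,0,-1],[0,0,0]],[[0,0,0],[0,0,0]]]' ; python3 -m handwheel '[[[0,0,-1],[0,0,0]],[[0,0,0],[0,0,0]]]';python3 -m handwheel '[[[0,0,-1],[0,0,0]],[[0,0,0],[0,0,0]]]';python3 -m handwheel '[[[0,0,-1],[0,0,0]],[[0,0,0],[0,0,0]]]'
```

```text
time: 29.32
tool_pos: [457.0, -39.9, 131.7]
tcp_rot: [-3.141, -0.0, 1.476]
contact_force: [0.0, -0.1, 0.7]
grip_width: 1.0
time: 29.58
tool_pos: [457.0, -39.9, 130.7]
tcp_rot: [-3.142, -0.0, 1.476]
contact_force: [-0.2, 0.2, -0.0]
grip_width: 0.3
time: 29.82
tool_pos: [457.0, -39.9, 129.7]
tcp_rot: [-3.142, 0.0, 1.476]
contact_force: [0.4, -0.1, 0.8]
grip_width: 0.6
time: 30.08
tool_pos: [457.1, -40.0, 129.0]
tcp_rot: [3.141, 0.0, 1.476]
contact_force: [-0.2, 0.3, 2.6]
grip_width: 0.2
```

Rim contact is at TCP 129.0, so the platform top is at 49.0 and needs about 56.5 mm of lift, or 5.65 turns. Now the crank: I'll hover so the camera sees the hub from above.

```bash
python3 -m handwheel '[[[0,0,55],[0,0,0]],[[0,0,55],[0,0,0]],[[-15.4,-54.3,0],[0,0,0]],[[-15.4,-54.3,0],[0,0,0]],[[-15.4,-54.3,0],[0,0,0]],[[-15.4,-54.3,0],[0,0,0]],[[-15.4,-54.3,0],[0,0,0]],[[-15.4,-54.3,0],[0,0,0]],[[-15.4,-54.3,0],[0,0,0]],[[0,0,0],[0,0,0]],[[0,0,0],[0,0,0]],[[0,0,0],[0,0,0]]]' 0.38
python3 - <<'E'
from h import *
import cv2
c=snap('wrist','w7raw');print(c['cam_to_world'].round(2),get_obs()['tool_pos'],get_obs()['grip_width'])
def tick(r,x1,y1,s):
    for k in range(0,r.shape[1],int(10/s)):cv2.line(r,(k,0),(k,8),(0,0,255),1)
    for k in range(0,r.shape[0],int(10/s)):cv2.line(r,(0,k),(8,k),(0,0,255),1)
    return r
r=tick(rect(c,280,-450,430,-290,37,0.4),430,-290,0.4);r1=tick(rect(c,280,-450,430,-290,80.5,.4),0,0,.4)
cv2.imwrite('pics/w7.png',np.hstack([r,r1]))
E
```

```text
time: 31.58
tool_pos: [349.7, -418.8, 238.8]
tcp_rot: [3.142, -0.0, 1.477]
contact_force: [0.0, 0.3, 0.4]
grip_width: 57.0
[[ 1.0000e+00  9.0000e-02  3.0000e-02  3.5540e+02]
 [-9.0000e-02  9.6000e-01  2.6000e-01 -3.4769e+02]
 [-0.0000e+00 -2.6000e-01  9.7000e-01  3.7505e+02]
 [ 0.0000e+00  0.0000e+00  0.0000e+00  1.0000e+00]] [ 349.84305226 -418.80987419  238.94084124] 57.02093479270761
```

View pics/w7.png

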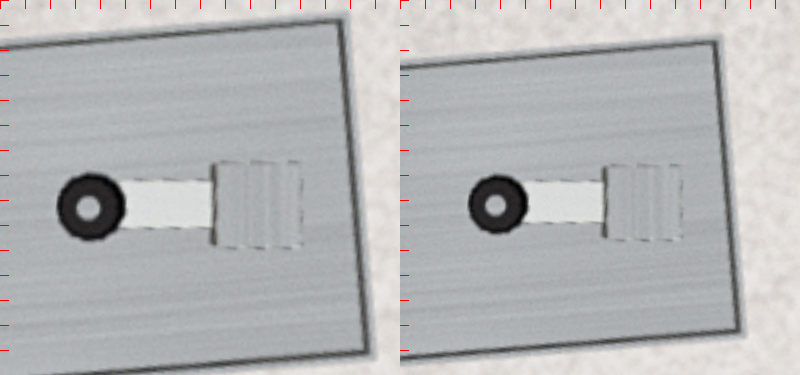

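Measured hub at (348,-393.3) and grip at (348.4,-329.2), 64 mm apart, with crank yaw about 90°. Gripping the hub across world x.

```bash
python3 -m handwheel '[[[-1.6,25.5,0],[0,0,0.095]],[[0,0,-50],[0,0,0]],[[0,0,-50],[0,0,0]],[[0,0,-50],[0,0,0]],[[0,0,-40],[0,0,0]],[[0,0,-15],[0,0,0]],[[0,0,0],[0,0,0]],[[0,0,-7],[0,0,0]],[[0,0,0],[0,0,0]],[[0,0,0],[0,0,0]]]' 0.38
```

```text
time: 32.88
tool_pos: [347.8, -394.9, 27.5]
tcp_rot: [3.141, 0.001, 1.571]
contact_force: [-0.1, -0.6, -0.6]
grip_width: 57.0
```

```bash
python3 -m handwheel '[[[0,1.5,0],[0,0,0]],[[0,0,0],[0,0,0]],[[0,0,0],[0,0,0]],[[0,0,0],[0,0,0]],[[0,0,0],[0,0,0]],[[0,0,0],[0,0,0]]]' 1; python3 -m handwheel '[[[0,0,40],[0,0,0]],[[0,0,50],[0,0,0]],[[0,0,50],[0,0,0]],[[0,0,60],[0,0,0]],[[0,0,60],[0,0,0]],[[0,0,10],[0,0,0]],[[0,0,0],[0,0,0]]]' 1
```

```text
time: 33.62
tool_pos: [347.8, -393.1, 26.9]
tcp_rot: [3.141, 0.0, 1.571]
contact_force: [0.9, 0.6, 1.2]
grip_width: 33.9
time: 34.5
tool_pos: [347.3, -392.7, 295.9]
tcp_rot: [-3.141, -0.001, 1.571]
contact_force: [0.2, -0.2, -3.7]
grip_width: 33.8
```

```bash
python3 -m handwheel '[[[44.4,25.7,4],[0,0,0]],[[44.4,25.7,4],[0,0,0]],[[44.4,25.7,4],[0,0,0]],[[44.4,25.7,2],[0,0,0]],[[0,0,0],[0,0,0]],[[0,0,0],[0,0,0]],[[0,0,0],[0,0,0]]]' 1
python3 - <<'E'
from h import *
import cv2
c=snap('wrist','w8raw');print(get_obs()['tool_pos'],fproj(c,(524.6,-168.3,260)))
r=rect(c,490,-203,560,-133,260,.175);r1=rect(c,490,-203,560,-133,235,.175)
cv2.imwrite('pics/w8.png',np.hstack([r,r1]))
E
```

```text
time: 35.38
tool_pos: [524.1, -290.8, 309.6]
tcp_rot: [-3.14, -0.001, 1.569]
contact_force: [-0.7, -0.6, -2.4]
grip_width: 33.7
[ 524.23429094 -290.95323877  310.05762685] [255.67219276  28.77490977]
```

View pics/w8.png

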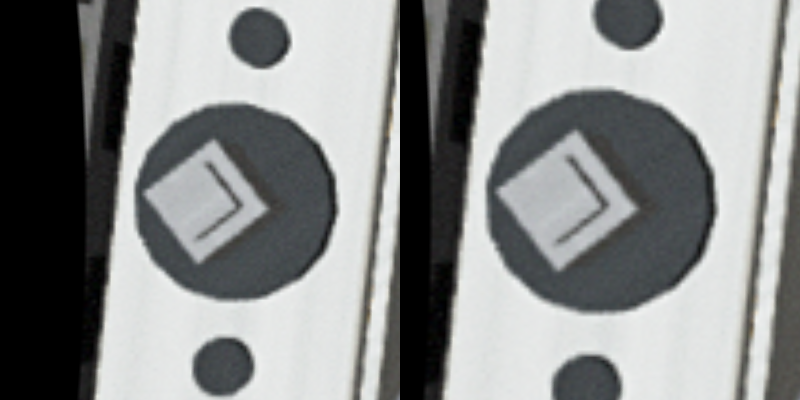

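The shoulder centre is at (525,-168.2), diameter 40 mm as expected, and the drive square is at about 38.5° mod 90. I'll turn the crank +38.5° and move over the spindle.

```bash
python3 -m handwheel '[[[0,0,0],[0,0,0.168]],[[0.2,30.7,0],[0,0,0.168]],[[0.2,30.7,0],[0,0,0.168]],[[0.2,30.7,0],[0,0,0.168]],[[0.2,30.7,0],[0,0,0]],[[0,0,0],[0,0,0]],[[0,0,0],[0,0,0]],[[0,0,0],[0,0,0]]]' 1
python3 - <<'E'
from h import *
o=get_obs();print(o['tool_pos'],np.degrees(o['tcp_rot']))
E
```

```text
time: 36.42
tool_pos: [525.8, -168.6, 310.7]
tcp_rot: [-3.142, 0.0, 2.241]
contact_force: [-0.5, -0.1, -2.4]
grip_width: 33.8
[ 525.84037367 -168.55845382  310.65020638] [-1.79994961e+02  9.98384667e-03  1.28410989e+02]
```

```bash
python3 -m handwheel '[[[-0.7,0.3,-15],[0,0,0]],[[0,0,-8],[0,0,0]],[[0,0,-4],[0,0,0]],[[0,0,0],[0,0,0]]]' 1;  python3 -m handwheel '[[[0,0,-3],[0,0,0]],[[0,0,-3],[0,0,0]],[[0,0,0],[0,0,0]]]' 1; python3 -m handwheel '[[[0,0,-3],[0,0,0]],[[0,0,-3],[0,0,0]],[[0,0,0],[0,0,0]]]' 1
```

```text
time: 36.92
tool_pos: [525.3, -167.3, 283.6]
tcp_rot: [-3.142, -0.0, 2.243]
contact_force: [0.0, 0.6, -2.4]
grip_width: 34.0
time: 37.3
tool_pos: [525.2, -167.0, 277.5]
tcp_rot: [-3.141, -0.0, 2.243]
contact_force: [0.1, 0.4, -3.3]
grip_width: 33.8
time: 37.67
tool_pos: [525.2, -167.1, 271.4]
tcp_rot: [-3.141, -0.001, 2.243]
contact_force: [0.2, -0.5, -2.4]
grip_width: 33.8
```

```bash
python3 -m handwheel '[[[0,0,-4],[0,0,0]],[[0,0,-4],[0,0,0]],[[0,0,0],[0,0,0]]]' 1;  python3 -m handwheel '[[[0,0,-2],[0,0,0]],[[0,0,0],[0,0,0]],[[0,0,0],[0,0,0]]]' 1; python3 -m handwheel '[[[0,0,-2],[0,0,0]],[[0,0,0],[0,0,0]],[[0,0,0],[0,0,0]]]' 1
```

```text
time: 38.05
tool_pos: [525.1, -167.0, 263.3]
tcp_rot: [-3.141, -0.001, 2.243]
contact_force: [1.2, -0.9, -3.4]
grip_width: 34.1
time: 38.42
tool_pos: [525.4, -167.1, 261.8]
tcp_rot: [3.141, 0.0, 2.243]
contact_force: [0.0, 0.6, -2.9]
grip_width: 33.8
time: 38.8
tool_pos: [525.3, -167.1, 259.7]
tcp_rot: [3.142, -0.0, 2.243]
contact_force: [0.2, -0.5, -2.6]
grip_width: 34.0
```

```bash
python3 -m handwheel '[[[0,0,0],[0,0,0]],[[0,0,0],[0,0,0]],[[0,0,0],[0,0,0]],[[0,0,0],[0,0,0]],[[0,0,30],[0,0,0]],[[0,0,50],[0,0,0]],[[-20,25.3,0],[0,0,0]],[[-20,25.3,0],[0,0,0]],[[0,0,0],[0,0,0]],[[0,0,0],[0,0,0]]]' 0.38
python3 - <<'E'
from h import *
o=get_obs();print(o['tool_pos'],o['grip_width'])
c=snap('scene')
print('grip',[(round(d['score'],2),w(c,d['xyz']).round(1)) for d in spot_in('crank_grip','scene')])
print('hub',[(round(d['score'],2),w(c,d['xyz']).round(1)) for d in spot_in('crank_hub','scene')])
cv2.imwrite('pics/s2.png',cv2.resize(c['img'][130:260,150:330,::-1],None,fx=4,fy=4,interpolation=cv2.INTER_CUBIC))
E
```

```text
time: 40.05
tool_pos: [485.7, -116.8, 340.0]
tcp_rot: [3.141, 0.001, 2.243]
contact_force: [-0.5, 0.3, -0.1]
grip_width: 57.1
[ 485.67768845 -116.821414    339.95244952] 57.06457235554356
grip [(0.9, array([ 515.1, -151.7,  272.8])), (0.63, array([505.3, 416.1,  34.6]))]
hub [(0.81, array([ 519.2, -150.6,  264.7])), (0.22, array([ 349.2, -349.3,   -0.8]))]
```

View pics/s2.png

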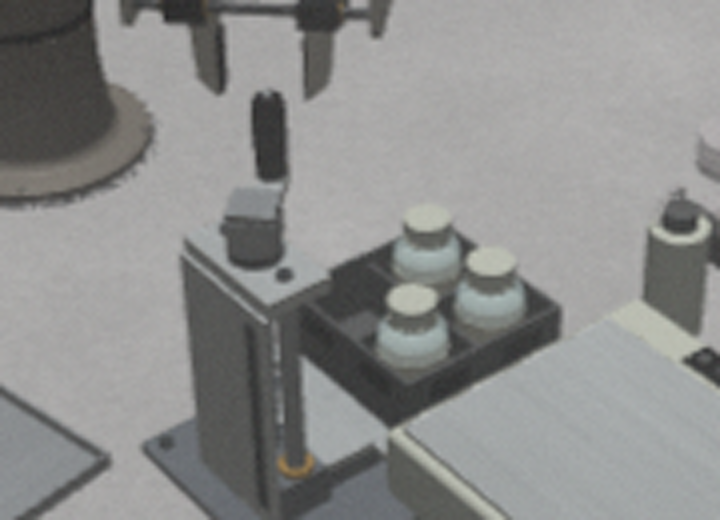

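The crank sits upright on the spindle, with the grip between the open fingers. I'll descend and grip it.

```bash
python3 -m handwheel '[[[0,0,-20],[0,0,0]],[[0,0,-20],[0,0,0]],[[0,0,-7],[0,0,0]],[[0,0,0],[0,0,0]]]' 0.38; python3 -m handwheel '[[[0,0,0],[0,0,0]],[[0,0,0],[0,0,0]],[[0,0,0],[0,0,0]],[[0,0,0],[0,0,0]],[[0,0,0],[0,0,0]],[[0,0,0],[0,0,0]],[[0,0,0],[0,0,0]]]' 1
python3 - <<'E'
from h import *
print(get_obs()['tool_pos'],get_obs()['contact_force'],get_obs()['grip_width'])
E
```

```text
time: 40.7
tool_pos: [485.5, -116.8, 292.6]
tcp_rot: [-3.141, -0.001, 2.242]
contact_force: [0.5, 0.5, 0.6]
grip_width: 57.0
time: 41.58
tool_pos: [485.4, -116.5, 292.9]
tcp_rot: [3.141, 0.0, 2.243]
contact_force: [-0.3, -0.3, 1.8]
grip_width: 23.1
[ 485.35174288 -116.47906172  292.87170112] [-0.25639627 -0.25923158  1.77993556] 23.10759166117888
```

Grip held at radius 65, angle 127.5°. I'll wind clockwise at 30° per row, with a half turn first to check the forces.

```bash
python3 -m handwheel '[[[31.2,12.9,0],[0,0,0]],[[33.5,-4.4,0],[0,0,0]],[[26.8,-20.5,0],[0,0,0]]]' 1; python3 -m handwheel '[[[12.9,-31.2,0],[0,0,0]],[[-4.4,-33.5,0],[0,0,0]],[[-20.5,-26.8,0],[0,0,0]]]' 1
```

```text
time: 41.95
tool_pos: [577.3, -127.6, 292.7]
tcp_rot: [-3.141, -0.001, 2.245]
contact_force: [-10.5, -5.0, 0.9]
grip_width: 23.6
time: 42.32
tool_pos: [565.4, -220.4, 292.5]
tcp_rot: [3.14, -0.001, 2.244]
contact_force: [-5.0, 9.0, 0.0]
grip_width: 23.7
```

```bash
python3 - <<'E'
from h import *
o=get_obs();print(o['tool_pos'],o['contact_force'],o['moment'],o['grip_width'])
c=snap('scene')
print('hub',[(round(d['score'],2),w(c,d['xyz']).round(1)) for d in spot_in('crank_hub','scene')])
print('crate',[(round(d['score'],2),w(c,d['xyz']).round(1)) for d in spot_in('crate_base','scene')])
E
```

```text
[ 565.40436785 -220.41384954  292.51745474] [-5.01679979e+00  8.95008572e+00  9.58204016e-04] [1.89045569 0.87884389 0.00254326] 23.68620485509333
hub [(0.8, array([ 571.9, -223.5,  271.3])), (0.4, array([504.9, 413.5,  33.9]))]
crate [(0.85, array([555.8, -38.9,  91.1]))]
```

Forces stay around 10 N and the height is steady. Five more full turns.

```bash
python3 -m handwheel '[[[-31.2,-12.9,0],[0,0,0]],[[-33.5,4.4,0],[0,0,0]],[[-26.8,20.5,0],[0,0,0]],[[-12.9,31.2,0],[0,0,0]],[[4.4,33.5,0],[0,0,0]],[[20.5,26.8,0],[0,0,0]],[[31.2,12.9,0],[0,0,0]],[[33.5,-4.4,0],[0,0,0]],[[26.8,-20.5,0],[0,0,0]],[[12.9,-31.2,0],[0,0,0]],[[-4.4,-33.5,0],[0,0,0]],[[-20.5,-26.8,0],[0,0,0]]]' 1
python3 -m handwheel '[[[-31.2,-12.9,0],[0,0,0]],[[-33.5,4.4,0],[0,0,0]],[[-26.8,20.5,0],[0,0,0]],[[-12.9,31.2,0],[0,0,0]],[[4.4,33.5,0],[0,0,0]],[[20.5,26.8,0],[0,0,0]],[[31.2,12.9,0],[0,0,0]],[[33.5,-4.4,0],[0,0,0]],[[26.8,-20.5,0],[0,0,0]],[[12.9,-31.2,0],[0,0,0]],[[-4.4,-33.5,0],[0,0,0]],[[-20.5,-26.8,0],[0,0,0]]]' 1
```

```text
time: 43.98
tool_pos: [566.1, -219.7, 292.7]
tcp_rot: [3.14, 0.0, 2.244]
contact_force: [-4.1, 9.8, 0.5]
grip_width: 23.5
time: 45.48
tool_pos: [566.2, -219.7, 292.8]
tcp_rot: [3.139, 0.001, 2.244]
contact_force: [-4.4, 8.0, 0.1]
grip_width: 23.1
```

```bash
python3 -m handwheel '[[[-31.2,-12.9,0],[0,0,0]],[[-33.5,4.4,0],[0,0,0]],[[-26.8,20.5,0],[0,0,0]],[[-12.9,31.2,0],[0,0,0]],[[4.4,33.5,0],[0,0,0]],[[20.5,26.8,0],[0,0,0]],[[31.2,12.9,0],[0,0,0]],[[33.5,-4.4,0],[0,0,0]],[[26.8,-20.5,0],[0,0,0]],[[12.9,-31.2,0],[0,0,0]],[[-4.4,-33.5,0],[0,0,0]],[[-20.5,-26.8,0],[0,0,0]]]' 1
python3 -m handwheel '[[[-31.2,-12.9,0],[0,0,0]],[[-33.5,4.4,0],[0,0,0]],[[-26.8,20.5,0],[0,0,0]],[[-12.9,31.2,0],[0,0,0]],[[4.4,33.5,0],[0,0,0]],[[20.5,26.8,0],[0,0,0]],[[31.2,12.9,0],[0,0,0]],[[33.5,-4.4,0],[0,0,0]],[[26.8,-20.5,0],[0,0,0]],[[12.9,-31.2,0],[0,0,0]],[[-4.4,-33.5,0],[0,0,0]],[[-20.5,-26.8,0],[0,0,0]]]' 1
python3 -m handwheel '[[[-31.2,-12.9,0],[0,0,0]],[[-33.5,4.4,0],[0,0,0]],[[-26.8,20.5,0],[0,0,0]],[[-12.9,31.2,0],[0,0,0]],[[4.4,33.5,0],[0,0,0]],[[20.5,26.8,0],[0,0,0]],[[31.2,12.9,0],[0,0,0]],[[33.5,-4.4,0],[0,0,0]],[[26.8,-20.5,0],[0,0,0]],[[12.9,-31.2,0],[0,0,0]],[[-4.4,-33.5,0],[0,0,0]],[[-20.5,-26.8,0],[0,0,0]]]' 1
python3 -m handwheel '[[[0,0,0],[0,0,0]],[[0,0,0],[0,0,0]]]' 1
```

```text
time: 46.98
tool_pos: [566.1, -219.7, 292.9]
tcp_rot: [3.14, 0.0, 2.244]
contact_force: [-4.6, 9.3, 1.4]
grip_width: 23.8
time: 48.48
tool_pos: [566.2, -219.7, 293.1]
tcp_rot: [3.139, 0.001, 2.244]
contact_force: [-4.9, 9.3, 1.2]
grip_width: 23.3
time: 49.98
tool_pos: [566.2, -219.8, 293.2]
tcp_rot: [3.139, 0.001, 2.244]
contact_force: [-4.1, 9.9, 3.1]
grip_width: 23.8
time: 50.22
tool_pos: [565.3, -220.0, 293.3]
tcp_rot: [3.141, 0.002, 2.243]
contact_force: [-0.1, -1.8, 4.5]
grip_width: 23.4
```

```bash
python3 -m handwheel '[[[-24.5,-11.7,0],[0,0,0]],[[-27.1,-0.7,0],[0,0,0]],[[-13.1,4,0],[0,0,0]],[[-11.9,6.4,0],[0,0,0]],[[0,0,0],[0,0,0]],[[0,0,0],[0,0,0]],[[0,0,0],[0,0,0]]]' 1
python3 -m handwheel '[[[0,0,0],[0,0,0]],[[0,0,0],[0,0,0]],[[0,0,0],[0,0,0]],[[0,0,0],[0,0,0]],[[0,0,20],[0,0,0]],[[0,0,50],[0,0,0]],[[0,0,0],[0,0,0]],[[0,0,0],[0,0,0]]]' 0.38
```

```text
time: 51.1
tool_pos: [489.1, -222.0, 293.5]
tcp_rot: [3.141, 0.002, 2.244]
contact_force: [-2.7, -1.1, 7.2]
grip_width: 23.4
time: 52.1
tool_pos: [488.1, -221.9, 362.2]
tcp_rot: [-3.141, -0.001, 2.243]
contact_force: [0.3, 0.5, -0.4]
grip_width: 56.7
```

Now probing the crate rim again; level would be contact at about TCP 185.5.

```bash
python3 -m handwheel '[[[-7.8,45.3,0],[0,0,0]],[[-7.8,45.3,0],[0,0,0]],[[-7.8,45.3,0],[0,0,0]],[[-7.8,45.3,0],[0,0,0]],[[0,0,-55],[0,0,0]],[[0,0,-55],[0,0,0]],[[0,0,-50],[0,0,0]],[[0,0,-10],[0,0,0]],[[0,0,0],[0,0,0]],[[0,0,0],[0,0,0]]]' 1; python3 -m handwheel '[[[0,0,-2],[0,0,0]],[[0,0,0],[0,0,0]]]'; python3 -m handwheel '[[[0,0,-2],[0,0,0]],[[0,0,0],[0,0,0]]]' 
python3 -m handwheel '[[[0,0,-1],[0,0,0]],[[0,0,0],[0,0,0]]]'
```

```text
time: 53.35
tool_pos: [458.1, -41.1, 194.4]
tcp_rot: [3.14, 0.003, 2.243]
contact_force: [-0.5, 0.2, -0.2]
grip_width: 0.3
time: 53.6
tool_pos: [457.3, -40.9, 191.4]
tcp_rot: [3.141, 0.001, 2.243]
contact_force: [-0.6, -0.5, -0.3]
grip_width: 0.4
time: 53.85
tool_pos: [457.0, -40.8, 188.7]
tcp_rot: [-3.142, -0.0, 2.243]
contact_force: [0.7, -0.2, -0.8]
grip_width: 0.3
time: 54.1
tool_pos: [457.0, -40.8, 187.7]
tcp_rot: [3.142, -0.0, 2.243]
contact_force: [0.8, -1.0, -0.6]
grip_width: 0.1
```

```bash
python3 -m handwheel '[[[0,0,-1],[0,0,0]],[[0,0,0],[0,0,0]]]'; python3 -m handwheel '[[[0,0,-1],[0,0,0]],[[0,0,0],[0,0,0]]]' 
python3 -m handwheel '[[[0,0,-0.5],[0,0,0]],[[0,0,0],[0,0,0]]]';python3 -m handwheel '[[[0,0,-0.7],[0,0,0]],[[0,0,0],[0,0,0]]]';python3 -m handwheel '[[[0,0,-0.8],[0,0,0]],[[0,0,0],[0,0,0]]]'
```

```text
time: 54.35
tool_pos: [457.0, -40.8, 186.6]
tcp_rot: [-3.141, -0.0, 2.243]
contact_force: [0.5, 0.6, 0.1]
grip_width: 0.8
time: 54.6
tool_pos: [457.0, -40.8, 185.7]
tcp_rot: [-3.142, -0.0, 2.243]
contact_force: [0.0, -0.3, 0.3]
grip_width: 0.5
time: 54.85
tool_pos: [457.0, -40.8, 185.4]
tcp_rot: [3.141, 0.0, 2.243]
contact_force: [-0.5, 0.7, 3.0]
grip_width: 0.3
time: 55.1
tool_pos: [457.1, -40.8, 185.2]
tcp_rot: [3.141, 0.001, 2.243]
contact_force: [-1.5, 0.1, 7.7]
grip_width: 0.6
time: 55.35
tool_pos: [457.2, -40.9, 185.1]
tcp_rot: [3.141, 0.001, 2.243]
contact_force: [-4.4, 0.6, 12.8]
grip_width: 0.4
```

The platform is level with the stage to about 0.2 mm (rim contact 185.4, so platform 105.4 against stage 105.5). Next I'll position behind the crate with two open fingers for the push.

```bash
python3 -m handwheel '[[[0,0,57],[0,0,0]],[[-9,13,0],[0,0,0.158]],[[-9,13,0],[0,0,0.158]],[[-9,13,0],[0,0,0.158]],[[0,0,0],[0,0,0.158]],[[0,0,0],[0,0,0.158]],[[0,0,0],[0,0,0]],[[0,0,-40],[0,0,0]],[[0,0,-31],[0,0,0]],[[0,0,0],[0,0,0]],[[0,0,0],[0,0,0]]]' 0.35
python3 - <<'E'
from h import *
o=get_obs();print(o['tool_pos'],np.degrees(o['tcp_rot']),o['contact_force'],o['grip_width'])
E
```

```text
time: 56.72
tool_pos: [430.7, -2.0, 170.7]
tcp_rot: [-3.142, 0.001, 3.031]
contact_force: [0.4, -0.1, 0.3]
grip_width: 59.7
[430.71171897  -1.98059432 170.70800921] [-1.79999018e+02  7.62941874e-02  1.73681847e+02] [ 0.44859537 -0.14767564  0.3359148 ] 59.71284616932489
```

```bash
python3 -m handwheel '[[[10,-1,0],[0,0,0]],[[6,-0.6,0],[0,0,0]],[[6,-0.6,0],[0,0,0]],[[10,-1.1,0],[0,0,0]],[[12,-1.3,0],[0,0,0]],[[12,-1.3,0],[0,0,0]],[[12,-1.3,0],[0,0,0]]]' 0.35; python3 -m handwheel '[[[12,-1.3,0],[0,0,0]],[[12,-1.3,0],[0,0,0]],[[12,-1.3,0],[0,0,0]],[[12,-1.3,0],[0,0,0]],[[10,-1.1,0],[0,0,0]],[[0,0,0],[0,0,0]]]'
```

```text
time: 57.6
tool_pos: [497.1, -8.8, 169.7]
tcp_rot: [3.141, -0.004, 3.033]
contact_force: [-6.2, 1.1, 4.6]
grip_width: 59.7
time: 58.35
tool_pos: [556.5, -15.3, 169.6]
tcp_rot: [3.141, 0.0, 3.033]
contact_force: [-1.3, 0.3, 0.3]
grip_width: 60.0
```

```bash
python3 -m handwheel '[[[8,-0.8,0],[0,0,0]],[[12,-1.3,0],[0,0,0]],[[12,-1.3,0],[0,0,0]],[[12,-1.3,0],[0,0,0]],[[12,-1.3,0],[0,0,0]]]'; python3 -m handwheel '[[[12,-1.3,0],[0,0,0]],[[12,-1.3,0],[0,0,0]],[[10,-1.1,0],[0,0,0]],[[6,-0.6,0],[0,0,0]],[[0,0,0],[0,0,0]]]'
python3 - <<'E'
from h import *
import cv2
o=get_obs();print(o['tool_pos'],o['contact_force'])
c=snap('top');r=np.clip(c['img'][80:230,210:360,::-1].astype(float)*1.4,0,255).astype(np.uint8);cv2.imwrite('pics/t3.png',cv2.resize(r,None,fx=4,fy=4,interpolation=cv2.INTER_CUBIC))
E
```

```text
time: 58.98
tool_pos: [612.6, -21.4, 169.5]
tcp_rot: [3.141, -0.001, 3.033]
contact_force: [-5.0, 0.4, 0.7]
grip_width: 59.7
time: 59.6
tool_pos: [653.1, -25.8, 169.7]
tcp_rot: [3.142, 0.002, 3.033]
contact_force: [0.2, 1.1, 0.5]
grip_width: 59.9
[653.0699374  -25.80746832 169.69064359] [0.21551192 1.08891385 0.48321256]
```

View pics/t3.png

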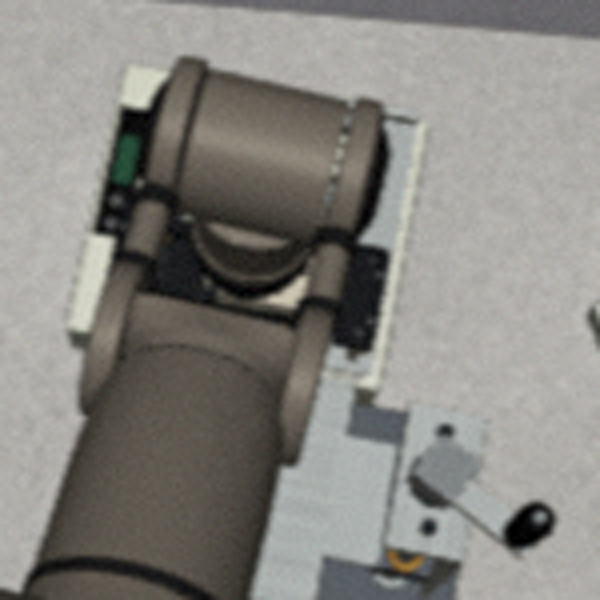

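```bash
python3 -m handwheel '[[[-25,2.6,0],[0,0,0]],[[-25,2.6,0],[0,0,0]],[[0,0,50],[0,0,0]],[[0,0,50],[0,0,0]],[[0,0,50],[0,0,0]],[[0,0,30],[0,0,0]],[[0,0,0],[0,0,0]],[[0,0,0],[0,0,0]]]' 0.35
python3 - <<'E'
from h import *
import cv2
c=snap('wrist','w9raw');print(get_obs()['tool_pos'],c['cam_to_world'][:3,3])
r=rect(c,600,-160,870,80,163.5,.5)
cv2.imwrite('pics/w9.png',r)
E
```

```text
time: 60.65
tool_pos: [601.8, -20.4, 348.6]
tcp_rot: [3.141, -0.001, 3.033]
contact_force: [0.2, 0.5, -1.1]
grip_width: 59.4
[601.67863511 -20.37244718 348.14091175] [531.28043417 -11.57064568 484.90661285]
```

View pics/w9.png

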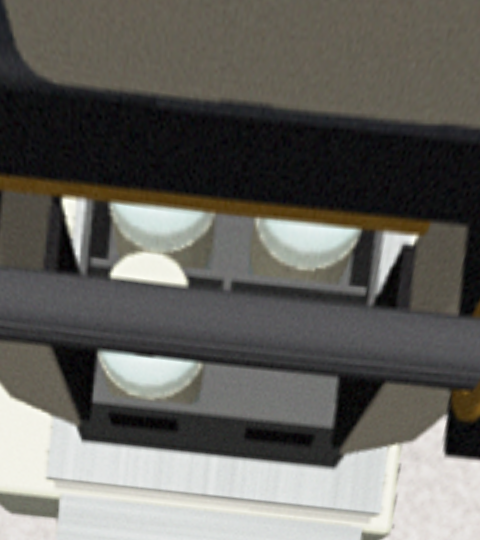

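The crate's base edge lies about 25 mm inside the stage front and 20 to 27 mm inside its sides. It is square, and the bottles are upright. Now I'll take the crank back by its hub.

```bash
python3 -m handwheel '[[[-6.4,-12.3,0],[0,0,-0.1718]],[[-6.4,-12.3,0],[0,0,-0.1718]],[[-6.4,-12.3,0],[0,0,-0.1718]],[[-6.4,-12.3,0],[0,0,-0.1718]],[[-6.4,-12.3,0],[0,0,-0.1718]],[[-6.4,-12.3,0],[0,0,-0.1718]],[[-6.4,-12.3,0],[0,0,-0.1718]],[[-6.4,-12.3,0],[0,0,-0.1718]],[[-6.4,-12.3,0],[0,0,-0.1718]],[[-6.4,-12.3,0],[0,0,-0.1718]],[[-6.4,-12.3,0],[0,0,-0.1718]],[[-6.4,-12.3,0],[0,0,-0.1718]]]' 0.38; python3 -m handwheel '[[[0,0,0],[0,0,0]],[[0,0,0],[0,0,0]],[[0,0,0],[0,0,0]]]'
python3 - <<'E'
from h import *
o=get_obs();print(o['tool_pos'],np.degrees(o['tcp_rot']),o['joint_positions'],o['grip_width'])
c=snap('wrist','w10raw')
import cv2
r=rect(c,440,-260,580,-110,269,.4);cv2.imwrite('pics/w10.png',r)
E
```

```text
time: 62.2
tool_pos: [524.7, -168.3, 348.1]
tcp_rot: [-3.139, 0.0, 0.966]
contact_force: [-0.2, 0.6, -1.1]
grip_width: 56.9
time: 62.58
tool_pos: [525.4, -167.5, 349.4]
tcp_rot: [-3.141, -0.0, 0.974]
contact_force: [0.7, -0.2, -0.2]
grip_width: 56.9
[ 525.40706801 -167.50085555  349.39972091] [-1.79972174e+02 -4.94574493e-03  5.57889350e+01] [-4.47689525e-01  3.37907204e-01  1.25529786e+00  1.57686489e-04
  1.54885499e+00  1.49402681e-01] 56.89927458277521
```

```bash
python3 -m handwheel '[[[0,-0.5,-30],[0,0,0]],[[0,0,-30],[0,0,0]],[[0,0,-15],[0,0,0]],[[0,0,0],[0,0,0]]]'; python3 -m handwheel '[[[0,0,-8],[0,0,0]],[[0,0,-6],[0,0,0]],[[0,0,0],[0,0,0]],[[0,0,0],[0,0,0]]]';  python3 -m handwheel '[[[0,0,0],[0,0,0]],[[0,0,0],[0,0,0]],[[0,0,0],[0,0,0]],[[0,0,0],[0,0,0]],[[0,0,0],[0,0,0]],[[0,0,0],[0,0,0]]]' 1
```

```text
time: 63.12
tool_pos: [525.1, -168.3, 274.1]
tcp_rot: [-3.14, 0.0, 0.972]
contact_force: [0.7, 0.3, -0.0]
grip_width: 56.5
time: 63.62
tool_pos: [525.4, -168.6, 261.0]
tcp_rot: [3.141, -0.0, 0.971]
contact_force: [0.9, -0.2, -0.2]
grip_width: 56.9
time: 64.38
tool_pos: [525.6, -168.8, 260.9]
tcp_rot: [3.14, -0.0, 0.971]
contact_force: [3.1, -2.3, 0.3]
grip_width: 34.2
```

```bash
python3 -m handwheel '[[[0,0,8],[0,0,0]],[[0,0,8],[0,0,0]],[[0,0,10],[0,0,0]],[[0,0,10],[0,0,0]],[[0,0,20],[0,0,0]],[[0,0,14],[0,0,0]],[[0,0,0],[0,0,0]]]' 1
python3 - <<'E'
from h import *
o=get_obs();print(o['tool_pos'],np.degrees(o['tcp_rot']),o['contact_force'],o['grip_width'])
E
```

```text
time: 65.25
tool_pos: [525.4, -168.6, 331.9]
tcp_rot: [3.139, -0.0, 0.971]
contact_force: [-0.2, 0.7, -3.5]
grip_width: 33.8
[ 525.43762621 -168.55858946  331.93320808] [ 1.79875752e+02 -1.97020796e-02  5.56491049e+01] [-0.2030215   0.69072184 -3.54228045] 33.826701935955796
```

```bash
python3 -m handwheel '[[[-22.2,-28.1,0],[0,0,-0.1695]],[[-22.2,-28.1,0],[0,0,-0.1695]],[[-22.2,-28.1,0],[0,0,-0.1695]],[[-22.2,-28.1,0],[0,0,-0.1695]],[[-22.2,-28.1,0],[0,0,-0.1695]],[[-22.2,-28.1,0],[0,0,-0.1695]],[[-22.2,-28.1,0],[0,0,-0.1695]],[[-22.2,-28.1,0],[0,0,-0.1695]],[[0,0,0],[0,0,-0.1695]],[[0,0,0],[0,0,-0.1695]],[[0,0,0],[0,0,-0.1695]],[[0,0,0],[0,0,-0.1695]]]' 1; python3 -m handwheel '[[[0,0,0],[0,0,-0.1695]],[[0,0,0],[0,0,-0.1695]],[[0,0,0],[0,0,-0.1695]],[[0,0,0],[0,0,0]],[[0,0,0],[0,0,0]]]' 1
python3 - <<'E'
from h import *
o=get_obs();print(o['tool_pos'],np.degrees(o['tcp_rot']),o['joint_positions'],o['grip_width'])
E
```

```text
time: 66.75
tool_pos: [347.4, -393.0, 329.8]
tcp_rot: [3.141, 0.002, -1.068]
contact_force: [0.6, -0.0, -1.8]
grip_width: 33.7
time: 67.38
tool_pos: [347.6, -393.1, 330.3]
tcp_rot: [3.141, 0.001, -1.568]
contact_force: [-0.4, -0.0, -3.5]
grip_width: 34.0
[ 347.55601477 -393.14319839  330.32830531] [ 1.79969272e+02  4.21963977e-02 -8.98380569e+01] [-9.92952553e-01  2.92003147e-01  1.37102232e+00 -4.97404025e-05
  1.47947688e+00  2.14581802e+00] 33.96138067594953
```

```bash
python3 -m handwheel '[[[0,0,-56],[0,0,0]],[[0,0,-56],[0,0,0]],[[0,0,-56],[0,0,0]],[[0,0,-56],[0,0,0]],[[0,0,-50],[0,0,0]],[[0,0,-15],[0,0,0]],[[0,0,0],[0,0,0]],[[0,0,-5],[0,0,0]],[[0,0,0],[0,0,0]]]' 1; python3 -m handwheel '[[[0,0,-3],[0,0,0]],[[0,0,0],[0,0,0]],[[0,0,-2],[0,0,0]],[[0,0,0],[0,0,0]]]' 1; python3 -m handwheel '[[[0,0,-1.5],[0,0,0]],[[0,0,0],[0,0,0]],[[0,0,0],[0,0,0]]]' 1
```

```text
time: 68.5
tool_pos: [348.1, -394.0, 38.0]
tcp_rot: [-3.14, -0.002, -1.571]
contact_force: [0.7, -1.2, -3.3]
grip_width: 33.9
time: 69.0
tool_pos: [347.6, -393.3, 31.6]
tcp_rot: [3.141, 0.0, -1.571]
contact_force: [-0.4, 0.5, -4.3]
grip_width: 33.8
time: 69.38
tool_pos: [347.6, -393.3, 30.2]
tcp_rot: [3.141, 0.0, -1.571]
contact_force: [-0.2, 0.4, -2.9]
grip_width: 33.6
```

```bash
python3 -m handwheel '[[[0,0,-1],[0,0,0]],[[0,0,0],[0,0,0]],[[0,0,0],[0,0,0]]]' 1;python3 -m handwheel '[[[0,0,-1],[0,0,0]],[[0,0,0],[0,0,0]],[[0,0,0],[0,0,0]]]' 1; python3 -m handwheel '[[[0,0,0],[0,0,0]],[[0,0,0],[0,0,0]],[[0,0,0],[0,0,0]],[[0,0,0],[0,0,0]],[[0,0,20],[0,0,0]],[[0,0,50],[0,0,0]],[[0,0,60],[0,0,0]],[[0,0,60],[0,0,0]],[[0,60,20],[0,0,0]],[[0,60,0],[0,0,0]],[[0,0,0],[0,0,0]]]' 0.38
python3 - <<'E'
from h import *
import cv2
print(get_obs()['tool_pos'],get_obs()['time'])
c=snap('top');s=snap('scene');
for t in ['crank_hub','crank_grip','wash_bottle','dish_stack','tip_box','mouse','slide_box','crate_base','platform_top','bottle1_mid']:
    print(t,[(round(d['score'],2),w(s,d['xyz']).round(0)) for d in spot_in(t,'scene')][:1],[(round(d['score'],2),w(c,d['xyz']).round(0)) for d in spot_in(t,'top')][:1])
a=cv2.resize(s['img'][120:330,80:370,::-1],(800,580),interpolation=cv2.INTER_CUBIC)
cv2.imwrite('pics/s3.png',a)
E
```

```text
time: 69.75
tool_pos: [347.7, -393.5, 29.4]
tcp_rot: [-3.141, -0.0, -1.571]
contact_force: [0.0, -0.4, -1.3]
grip_width: 34.1
time: 70.12
tool_pos: [347.7, -393.6, 28.8]
tcp_rot: [-3.141, -0.001, -1.571]
contact_force: [-0.8, -0.3, 6.1]
grip_width: 33.5
time: 71.5
tool_pos: [347.2, -270.6, 238.5]
tcp_rot: [3.142, 0.001, -1.568]
contact_force: [1.1, -0.6, -0.3]
grip_width: 56.6
[ 347.22514404 -270.56486568  238.48067155] 71.5
crank_hub [(0.88, array([ 358., -361.,   31.]))] [(0.38, array([ 367., -284.,    4.]))]
crank_grip [(0.77, array([ 360., -360.,   34.]))] []
wash_bottle [(0.62, array([628., 184.,  87.]))] [(0.61, array([608., 196., 108.]))]
dish_stack [(0.78, array([508., 412.,  37.]))] [(0.77, array([499., 423.,  36.]))]
tip_box [(0.9, array([622., 299.,  50.]))] [(0.67, array([606., 310.,  51.]))]
mouse [(0.79, array([ 576., -425.,   27.]))] [(0.81, array([ 555., -404.,   30.]))]
slide_box [(0.71, array([ 704., -378.,   35.]))] [(0.74, array([ 691., -362.,   36.]))]
crate_base [(0.68, array([ 574., -422.,   25.]))] [(0.57, array([731., -41., 127.]))]
platform_top [(0.82, array([552., -49., 105.]))] [(0.7, array([735.,   5., 105.]))]
bottle1_mid [(0.84, array([781., -19., 174.]))] [(0.53, array([766.,  -1., 176.]))]
```

View pics/s3.png

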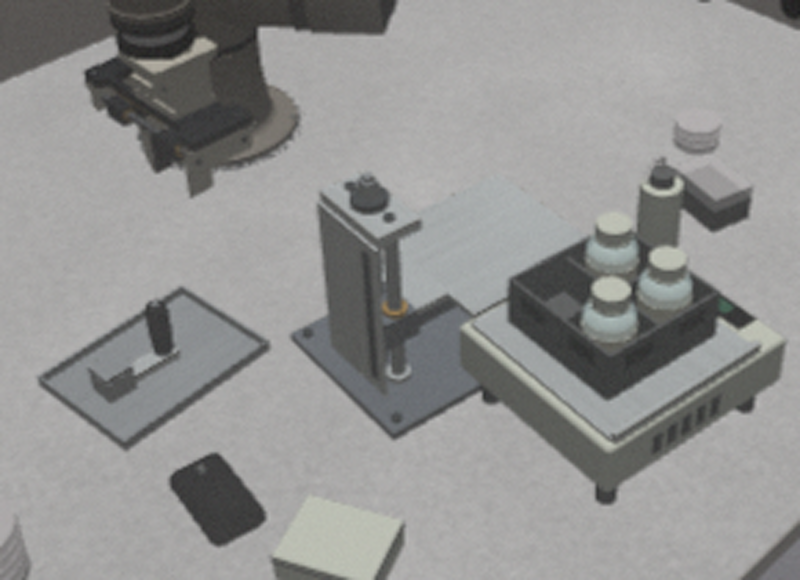

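The crank lies flat in its tray, the crate with three upright bottles is wholly on the stage, the lift is up and the bystanders are where they were. Handing in.

```bash
python3 -c "
from plant import bot;print(bot.close_job())"
```

```text
the job is handed in; nothing more can be done
None
```

The job is done and handed in, at about 72 s on the robot's clock. `bot.close_job()` gives no verdict.

- **Bottles:** Three were present, and each stands upright in its own cell of the crate. On the first bottle I lifted before the slow fingers had closed. The bottle was not disturbed, and the second try held.
- **Lift:** I fitted the crank on the spindle and wound it about 5.7 turns. Fingertip probing then put the platform top at 105.4 mm and the stage at 105.5 mm. Probe scatter was about 0.2 mm, so the platform may be very slightly low.
- **Crate:** I pushed it across with two fingers, at about 6 N. The wrist picture showed it square on the stage, about 25 mm inside the front edge and 20–27 mm inside the sides.
- **Crank:** It is back in its tray, flat, at the spot and angle where it started.
- **Last checks:** The final scene picture showed all of this, with the lift still up. The bystanders read within about 5 mm of their starting positions, which is the detector's scatter.
- **Disagreement:** In the last check some low-scoring detections were wrong, such as the crate reported at the mouse and the hub near the gripper. I relied on the picture and the probing instead.

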